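Make up two sample kits from the bench stock

TASK

Make up the two kits from the stock that stands in front of the monitor. The blue tray gets the grey tin in its large pocket and the blue-capped and the red-capped vial in its two small pockets (either way round); the orange tray gets the petri dishes in its large pocket and the black-capped vial in its small pocket. Stand everything upright on the floor of its pocket, let go of it, and leave the timer and the tape roll where they are.

Things in the scene. Friction and masses are not known exactly. Their poses are not given: they have to be found in the camera images.
- tray_blue: Foam-lined kit tray fixed to the bench: dark foam slab with a 4 mm wide, 13 mm high blue rim. Its foam top is 12 mm above the bench; the pockets are square, 7 mm deep, their blue floors 5 mm above the bench. Origin: centre of the tray's underside, on the bench; x across the tray (96 mm outside), y along it (194 mm outside), z up. Three pockets in a row along y, centred at x = 0: one large, 76 x 76 mm, at y = -50 mm; two small, 42 x 42 mm, at y = +15 mm and y = +67 mm.
- tray_orange: Foam-lined kit tray fixed to the bench: dark foam slab with a 4 mm wide, 13 mm high orange rim. Its foam top is 12 mm above the bench; the pockets are square, 7 mm deep, their orange floors 5 mm above the bench. Origin: centre of the tray's underside, on the bench; x across the tray (96 mm outside), y along it (142 mm outside), z up. Two pockets in a row along y, centred at x = 0: one large, 76 x 76 mm, at y = +24 mm; one small, 42 x 42 mm, at y = -41 mm.
- tin: Closed round light-grey tin of stirring bars with a small pale label on the lid, 61 mm across the lid and 58 mm across the body, 32 mm high, lid fixed, loose. Origin: centre of its underside; z up.
- petri: Stack of two closed, cream-coloured petri dishes that hold together as one round piece, 59 mm across, 31 mm high, loose. Origin: centre of its underside; z up.
- vial_clear: Clear vial with a blue cap, upright, 26 mm across, 50 mm high (cap from 39 mm up, 22 mm across), loose. Origin: centre of its underside; z up.
- vial_red: Small brown glass vial with a red cap, upright, 20 mm across, 36 mm high (cap from 28 mm up, 18 mm across), loose; it stands in front of the monitor (a similar vial far back beyond the stapler is fixed and not meant). Origin: centre of its underside; z up.
- vial_amber: Brown glass vial with a black cap, upright, 23 mm across, 45 mm high (cap from 35 mm up, 20 mm across), loose. Origin: centre of its underside; z up.
- timer: White digital bench timer with a red bar and blue buttons, lying flat, 66 x 62 x 18 mm, loose; not part of any kit, stays where it is. Origin: centre of its underside; z up.
- tape: Yellow roll of label tape lying flat, 70 mm across, 20 mm high, loose; not part of any kit, stays where it is. Origin: centre of its underside; z up.
Not all that is in view belongs to the job. What is shaped like the vial_red but green or yellow is not meant.

How it is judged (in metres and radians):
At the end, for the whole second after the job is handed in: Tin and the blue- and red-capped vials in the blue tray's large and two small pockets; petri dishes and black-capped vial in the orange tray's: each within 12 mm of its pocket's centre along each tray axis, underside within -4 to +3 mm of the pocket floor, tilt under 0.15 rad, released, at rest (x of tin in the frame of tray_blue between -0.012 and 0.012 m and y of tin in the frame of tray_blue between -0.062 and -0.038 m and z of tin in the frame of tray_blue between 0.001 and 0.008 m and ((x of vial_clear in the frame of tray_blue between -0.012 and 0.012 m and y of vial_clear in the frame of tray_blue between 0.003 and 0.027 m and z of vial_clear in the frame of tray_blue between 0.001 and 0.008 m) or (x of vial_clear in the frame of tray_blue between -0.012 and 0.012 m and y of vial_clear in the frame of tray_blue between 0.055 and 0.079 m and z of vial_clear in the frame of tray_blue between 0.001 and 0.008 m)) and ((x of vial_red in the frame of tray_blue between -0.012 and 0.012 m and y of vial_red in the frame of tray_blue between 0.003 and 0.027 m and z of vial_red in the frame of tray_blue between 0.001 and 0.008 m) or (x of vial_red in the frame of tray_blue between -0.012 and 0.012 m and y of vial_red in the frame of tray_blue between 0.055 and 0.079 m and z of vial_red in the frame of tray_blue between 0.001 and 0.008 m)) and x of petri in the frame of tray_orange between -0.012 and 0.012 m and y of petri in the frame of tray_orange between 0.012 and 0.036 m and z of petri in the frame of tray_orange between 0.001 and 0.008 m and x of vial_amber in the frame of tray_orange between -0.012 and 0.012 m and y of vial_amber in the frame of tray_orange between -0.053 and -0.029 m and z of vial_amber in the frame of tray_orange between 0.001 and 0.008 m and angle between each of tin, petri, vial_clear, vial_red, vial_amber's own z axis and vertical below 0.15 rad and linear speed of each of tin, petri, vial_clear, vial_red, vial_amber below 0.02 m/s and contact force between each of tin, petri, vial_clear, vial_red, vial_amber and the fingers below 0.1 N); the robot touches nothing.
It fails at once if the timer was moved more than 20 mm (distance of timer from where it was at the start of the episode above 0.02 m).
It fails at once if the tape roll was moved more than 20 mm (distance of tape from where it was at the start of the episode above 0.02 m).
It also fails if it takes over 115 s, if anything falls off the work surface, if the arm or the gripper's body presses on something with over 40 N, if the wrist force passes 120 N, or if a joint passes its speed limit or range.

ROBOT

A 6-joint arm with a two-finger parallel gripper is mounted at the origin on a cart in front of the work surface, level with it; the furniture and walls round the work are solid. World frame = base frame: x ahead of the robot, y to its left, z up, the work surface at z = 0. Lengths are in m, angles in degrees, forces in N, time in s.
With the tool pointing down it reaches from about 0.25 to 0.775 m from the base axis. Payload 4 kg.
Tool frame: the origin (TCP) lies at the very end of the fingers, on their centre line; the grasp point (between the pads) lies 19 mm behind it; z points along the fingers, y is the direction in which the jaws open and shut (so a half turn about z gives the same grasp; the last joint's range is limited). The gripper opens to 85 mm and grips with 20 to 120 N. Pads are 22 mm wide; open, the fingers measure 114 mm over their backs; the gripper's body (76 mm by 85 mm) begins 54 mm behind the grasp point. The pads swing forward as they close: fully open they stand 13 mm farther back than shut.
Start: joints at [71.385, 4.996, 78.535, -0, 96.463, -5.907], TCP at [0.121, 0.537, 0.231] pointing down, gripper open.
Joint ranges: [-177.83, 177.83], [-43.37, 116.18], [15.69, 146.23], [-61.86, 241.86], [9.47, 152.12], [-147.06, 147.06]. Speed limits (degrees/s): [159.86, 159.86, 180, 180, 180, 180].

INTERFACE

Orientations are given as a 3x3 rotation matrix whose columns are the frame's x, y, z axes.
In Python, from station import ctrl gives the robot as it stands.
- The arm moves only by the shell command python3 -m handwheel 'ROWS' [OPENING] [FORCE]. ROWS is JSON, a list of rows, each an object with "delta_pos": the shift along the tool's x, y, z in mm, a list of three; "turn": the turn about the tool's z in degrees. A call has exactly 10 rows; each row is the pose to reach, as a shift and turn from the pose measured when the call began, along the tool's axes at that moment; what a row does not reach only later rows make up. A row lasts 1/10 s, in which the tool goes at most 50 mm and 8.59 degrees, less where a joint would pass 70% of its speed; a pose out of reach is approached as far as the arm can. A call with a gripper value outside its range is refused whole. OPENING is the opening, from 0 (shut) to 1 (fully open), set as the call begins (- or left out, the last holds). The fingers move at their own pace and stop on an object; FORCE is the grip in N (left out, the last holds). Time passes only in rows, so rows that repeat a pose let the fingers close, or fill a call up. It gives the time, the measured TCP pose, the force and the opening at its end, in the units of the state.
- ctrl.state(): the state, without advancing time (a new reading comes with each control period).
- ctrl.read_camera(name): name is "scene" or "top" or "wrist"; returns the picture (384x512x3 uint8, red, green, blue); there is no depth.
- ctrl.camera_params(name): a dict with "fx", "fy", "cx", "cy" (pixels), "origin" and "rotation" of the camera in the world; the wrist camera has in their place "T_tool_cam" (4x4, takes a point from camera to tool coordinates, whose origin is the TCP and whose axes are the flange's). Camera axes: x right, y down, z forward; pixel columns grow to the right and rows downward; lengths in m; the calibration is good to about 2 mm. A picture is of the moment at which its call begins: read the wrist's pose just before it. camera_params takes no time and is no camera call.
- ctrl.sign_off(): hands the job in, once; it reports no verdict.
The state is a dict: "clock": time; "joints": joint angles; "joint_vel": joint speeds; "tau": joint torques, N m; "position": TCP position; "ee_rot": TCP orientation; "contact_force": force on the tool from outside, world axes, zero at the start; "wrist_torque": the same for the moment, N m; "width": finger opening in m.
Only numpy, scipy, OpenCV 4.12 (cv2) and the standard library are available. Lean on these libraries where they do the work, as an engineer would, in place of code of your own. Each camera call takes 0.05 s, during which the arm holds its last target.

## Working session

There is one attempt and no reset: what is moved stays moved. The work goes in short steps, Python scripts to look and compute and a shell command to move; the robot and the scene stay as the last step left them, time stands still between calls to the robot, and variables do not carry over. Pictures are saved under pics/ and viewed, and the job is handed in when it is done.

```bash
ls; mkdir -p pics; python3 - <<'E'
from station import ctrl
import cv2
s=ctrl.state(); print(s)
for n in ["scene","top","wrist"]:
    im=ctrl.read_camera(n); cv2.imwrite(f"pics/{n}0.png",im[:,:,::-1]); print(n,ctrl.camera_params(n))
E
```

```text
pics
{'clock': 0.0, 'joints': array([ 7.13864866e+01,  5.04207612e+00,  7.86267871e+01, -2.12677588e-04,
        9.64634748e+01, -5.90767099e+00]), 'joint_vel': array([0.05593395, 0.04458717, 0.0042771 , 0.02822954, 0.1471138 ,
       0.01346185]), 'tau': array([ 2.76783212e-04, -3.51861763e+01, -3.13269746e+01, -9.32423973e-05,
        1.08545611e-02,  9.44142258e-07]), 'position': array([0.12081671, 0.53604378, 0.23009275]), 'ee_rot': array([[-9.75511944e-01,  2.19945239e-01, -7.33731528e-04],
       [ 2.19946338e-01,  9.75509514e-01, -2.19009483e-03],
       [ 2.34061156e-04, -2.29784523e-03, -9.99997333e-01]]), 'contact_force': array([-0.86070444, -0.42370851, -0.36787653]), 'wrist_torque': array([ 0.02333177,  0.02915768, -0.02167637]), 'width': 0.08536559453940223}
scene {'fx': 462.3683604090276, 'fy': 462.3683604090276, 'cx': 256.9123855865403, 'cy': 190.7507481066694, 'origin': array([0.19187405, 0.62350736, 0.82045772]), 'rotation': array([[-0.84221053, -0.40705554,  0.35353531],
       [-0.53914427,  0.63317367, -0.55535083],
       [ 0.00220938, -0.65832886, -0.7527272 ]])}
top {'fx': 354.29007484376467, 'fy': 354.29007484376467, 'cx': 254.24729606514896, 'cy': 186.21253291304365, 'origin': array([0.44530273, 0.07575569, 0.89819849]), 'rotation': array([[ 1.26405592e-02, -9.95562964e-01,  9.32448440e-02],
       [-9.99918836e-01, -1.27340301e-02, -4.07481040e-04],
       [ 1.59305568e-03, -9.32321250e-02, -9.95643125e-01]])}
wrist {'fx': 332.80790729340333, 'fy': 332.80790729340333, 'cx': 251.5048639520465, 'cy': 194.8149814055889, 'T_tool_cam': array([[-7.09257289e-04, -9.46826406e-01, -3.21744080e-01,
         8.39993559e-02],
       [ 9.99999735e-01, -6.19455441e-04, -3.81484353e-04,
        -2.94290170e-04],
       [ 1.61893338e-04, -3.21744265e-01,  9.46826595e-01,
        -1.42281004e-01],
       [ 0.00000000e+00,  0.00000000e+00,  0.00000000e+00,
         1.00000000e+00]])}
```

View pics/scene0.png

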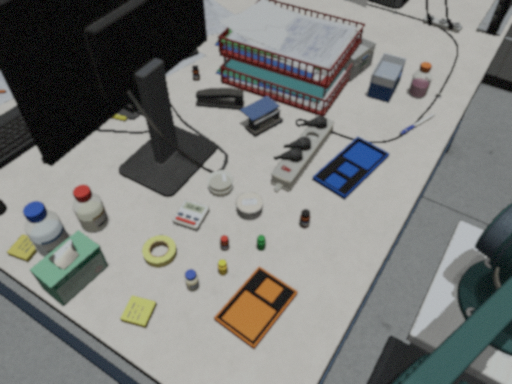

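View pics/top0.png

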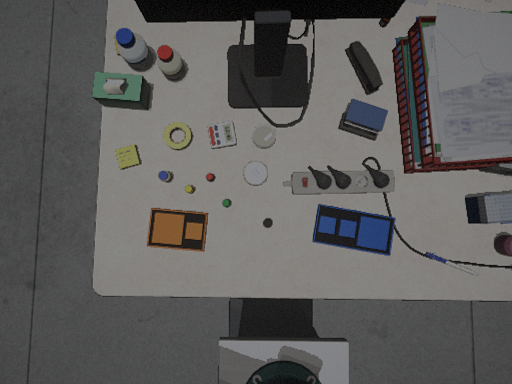

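View pics/wrist0.png

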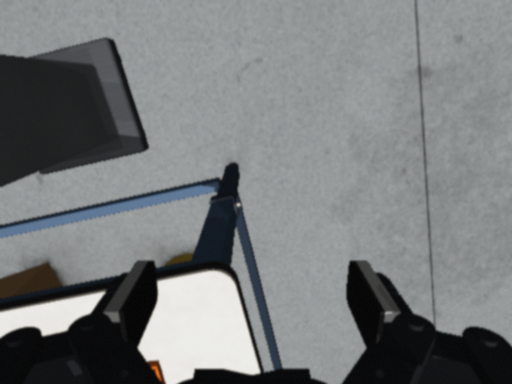

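```bash
python3 - <<'E'
import cv2,numpy as np
t=cv2.imread("pics/top0.png"); s=cv2.imread("pics/scene0.png")
cv2.imwrite("pics/topc.png",cv2.resize(t[110:260,110:310],None,fx=4,fy=4,interpolation=2))
a=cv2.resize(s[140:350,120:330],None,fx=2.8,fy=2.8,interpolation=2)
cv2.imwrite("pics/scc.png",a)
cv2.imwrite("pics/topb.png",cv2.resize(t[140:260,270:420],None,fx=5,fy=5,interpolation=2))
E
```

```text
(no output)
```

View pics/topc.png

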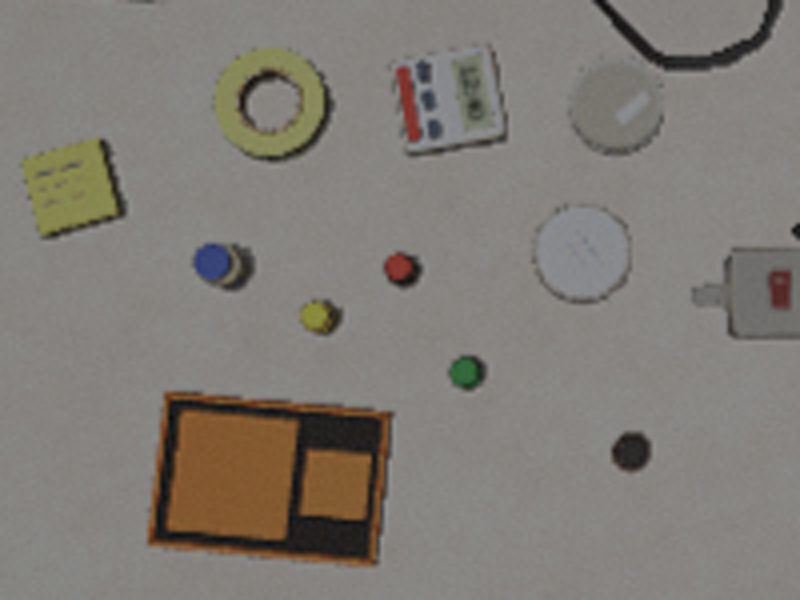

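View pics/scc.png

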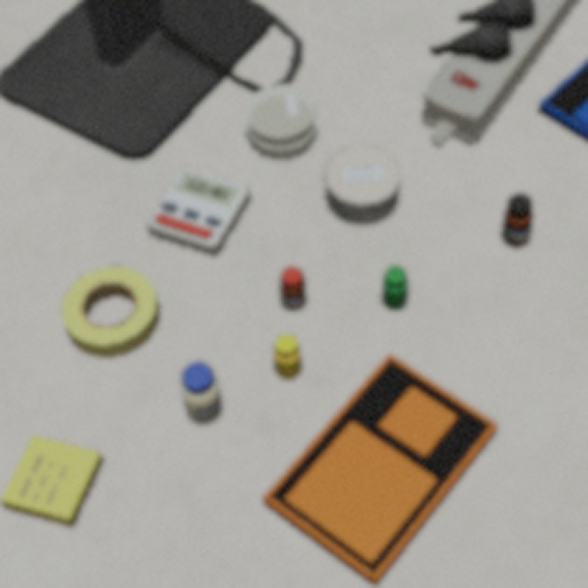

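View pics/topb.png

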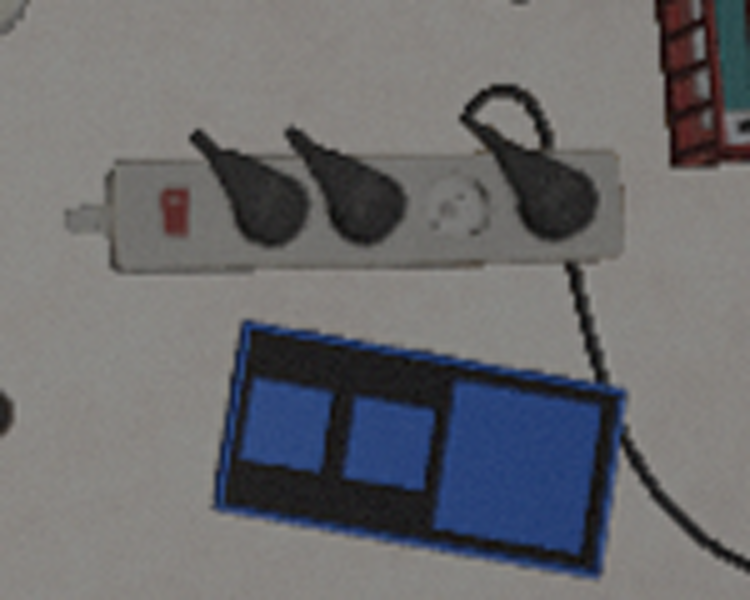

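```bash
cat > h.py <<'E'
import numpy as np,cv2,json
from station import ctrl
def cam(n,s=None):
    p=ctrl.camera_params(n)
    K=(p["fx"],p["fy"],p["cx"],p["cy"])
    if "T_tool_cam" in p:
        T=np.array(p["T_tool_cam"]); R=np.array(s["ee_rot"]); 
        return K,R@T[:3,3]+s["position"],R@T[:3,:3]
    return K,np.array(p["origin"]),np.array(p["rotation"])
def ray(c,u,v,z):
    K,o,R=c; d=R@np.array([(u-K[2])/K[0],(v-K[3])/K[1],1.]); return o+d*(z-o[2])/d[2]
def proj(c,P):
    K,o,R=c; q=R.T@(np.array(P)-o); return np.array([K[0]*q[0]/q[2]+K[2],K[1]*q[1]/q[2]+K[3]])
def tri(c1,p1,c2,p2):
    A=[];b=[]
    for c,p in((c1,p1),(c2,p2)):
        K,o,R=c; d=R@np.array([(p[0]-K[2])/K[0],(p[1]-K[3])/K[1],1.]); d/=np.linalg.norm(d)
        M=np.eye(3)-np.outer(d,d);A.append(M);b.append(M@o)
    return np.linalg.lstsq(np.vstack(A),np.hstack(b),rcond=None)[0]
def mask(im,lo,hi):  # rgb->hsv
    return cv2.inRange(cv2.cvtColor(im,cv2.COLOR_RGB2HSV),np.array(lo),np.array(hi))
def blobs(m,amin=15):
    n,l,st,ce=cv2.connectedComponentsWithStats(m)
    return [(int(st[i,4]),ce[i].round(1).tolist(),st[i,:4].tolist()) for i in range(1,n) if st[i,4]>=amin]
def go(s,target,yaw=None):
    """delta in tool mm to reach world TCP target; yaw: desired tool-y direction angle deg (world), mod 180"""
    R=np.array(s["ee_rot"]); d=R.T@(np.array(target)-s["position"])*1000
    t=None
    if yaw is not None:
        cur=np.degrees(np.arctan2(R[1,1],R[0,1])); e=(yaw-cur+90)%180-90; t=-e
    return d.round(1),t
E
python3 - <<'E'
from h import *
c=cam("top"); im=cv2.cvtColor(cv2.imread("pics/top0.png"),cv2.COLOR_BGR2RGB)
for n,lo,hi in(("blue",(105,120,60),(125,255,255)),("orange",(5,110,60),(22,255,255)),("red",(0,140,70),(5,255,255))):
    for a,ce,bb in blobs(mask(im,lo,hi),12):
        print(n,a,ce,bb,ray(c,*ce,0.013)[:2].round(3))
for n,u,v,z in(("A",264.2,136.7,.032),("B",255.5,173,.032),("black",267.7,222.8,.045),("bluecap",163.1,175.5,.05),("redcap",210,177,.036)):
    print(n,ray(c,u,v,z).round(3), im[int(v)-2:int(v)+3,int(u)-5:int(u)].mean((0,1)))
# tray edges
for n,lo,hi in(("blue",(105,120,50),(125,255,255)),("orange",(5,110,50),(22,255,255))):
    m=mask(im,lo,hi); x0,x1,y0,y1=(305,400,200,258) if n=="blue" else (145,212,204,256)
    w=np.zeros_like(m); w[y0:y1,x0:x1]=m[y0:y1,x0:x1]
    pts=np.argwhere(w>0)[:,::-1]; P=np.array([ray(c,u,v,.013)[:2] for u,v in pts]).astype(np.float32)
    r=cv2.minAreaRect(P*1000); print(n,r, cv2.boxPoints(r))
E
```

```text
blue 209 [123.7, 35.7] [116, 28, 17, 16] [0.919 0.421]
blue 16 [419.0, 52.8] [418, 50, 3, 7] [ 0.882 -0.349]
blue 19 [419.9, 61.5] [418, 58, 4, 8] [ 0.859 -0.351]
blue 23 [420.6, 70.1] [419, 67, 4, 7] [ 0.836 -0.352]
blue 24 [421.4, 79.1] [420, 76, 4, 8] [ 0.812 -0.353]
blue 23 [421.6, 88.1] [420, 85, 4, 7] [ 0.788 -0.353]
blue 19 [422.0, 97.0] [421, 94, 3, 7] [ 0.764 -0.353]
blue 20 [422.4, 106.4] [421, 103, 4, 7] [ 0.739 -0.353]
blue 19 [423.0, 115.0] [422, 112, 3, 7] [ 0.717 -0.354]
blue 16 [423.3, 124.1] [422, 121, 4, 7] [ 0.693 -0.354]
blue 18 [424.0, 132.8] [423, 130, 3, 7] [ 0.67  -0.355]
blue 15 [424.3, 141.6] [423, 139, 3, 7] [ 0.648 -0.355]
blue 53 [162.5, 174.8] [159, 171, 8, 8] [0.554 0.307]
blue 354 [351.9, 229.2] [313, 204, 82, 51] [ 0.424 -0.168]
blue 278 [326.7, 224.5] [318, 215, 19, 20] [ 0.435 -0.106]
blue 921 [372.9, 232.8] [356, 216, 34, 35] [ 0.416 -0.22 ]
blue 281 [347.3, 228.1] [338, 219, 19, 19] [ 0.427 -0.157]
blue 57 [436.4, 257.5] [428, 253, 18, 10] [ 0.357 -0.376]
orange 324 [178.7, 229.3] [147, 208, 61, 43] [0.418 0.261]
orange 941 [167.6, 228.1] [151, 21
[... 783 characters left out ...]
]
red 31 [209.3, 176.4] [206, 174, 7, 6] [0.552 0.189]
A [0.65  0.052 0.032] [120.28 118.48 111.56]
B [0.559 0.073 0.032] [134.76 135.36 138.72]
black [0.438 0.042 0.045] [68.   63.52 59.92]
bluecap [0.548 0.295 0.05 ] [ 64.08  73.96 117.36]
redcap [0.547 0.184 0.036] [121.76  72.12  66.6 ]
blue ((424.6744079589844, -173.02264404296875), (194.6544647216797, 95.33003234863281), 80.61891174316406) [[ 361.78247 -261.2788 ]
 [ 455.8376  -276.81763]
 [ 487.56635  -84.76648]
 [ 393.51123  -69.22766]]
orange ((418.9723205566406, 265.9219970703125), (141.24166870117188, 94.84590911865234), 85.55108642578125) [[366.2142  199.19257]
 [460.77432 191.83533]
 [471.73044 332.65143]
 [377.17032 340.00867]]
```

```bash
python3 - <<'E'
from h import *
s=ctrl.state(); print(s["clock"],go(s,(0.57,0.10,0.26),90))
E
```

```text
0.15 (array([-534.1, -326.7,  -29.2]), np.float64(-12.710043257684333))
```

```bash
python3 -m handwheel '[{"delta_pos":[-534,-327,-29],"turn":-12.7},{"delta_pos":[-534,-327,-29],"turn":-12.7},{"delta_pos":[-534,-327,-29],"turn":-12.7},{"delta_pos":[-534,-327,-29],"turn":-12.7},{"delta_pos":[-534,-327,-29],"turn":-12.7},{"delta_pos":[-534,-327,-29],"turn":-12.7},{"delta_pos":[-534,-327,-29],"turn":-12.7},{"delta_pos":[-534,-327,-29],"turn":-12.7},{"delta_pos":[-534,-327,-29],"turn":-12.7},{"delta_pos":[-534,-327,-29],"turn":-12.7}]' 1
python3 - <<'E'
from h import *
s=ctrl.state(); print(s["clock"],s["position"],s["ee_rot"].round(3),go(s,(0.57,0.10,0.26),90))
E
```

```text
clock: 1.15
position: [0.4776, 0.1888, 0.2538]
ee_rot: [[-1.0, 0.0, -0.001], [0.0, 1.0, -0.001], [0.001, -0.001, -1.0]]
contact_force: [1.0, 0.5, -0.3]
width: 0.0857
1.15 [0.4776271  0.18880202 0.25380154] [[-1.     0.    -0.001]
 [ 0.     1.    -0.001]
 [ 0.001 -0.001 -1.   ]] (array([-92.4, -88.8,  -6.1]), np.float64(-0.01882683469970914))
```

```bash
python3 - <<'E'
from h import *
s=ctrl.state(); im=ctrl.read_camera("wrist"); np.savez("w1.npz",im=im,p=s["position"],R=s["ee_rot"])
cv2.imwrite("pics/w1.png",cv2.resize(im[:,:,::-1],None,fx=1.5,fy=1.5,interpolation=2))
E
```

```text
(no output)
```

View pics/w1.png

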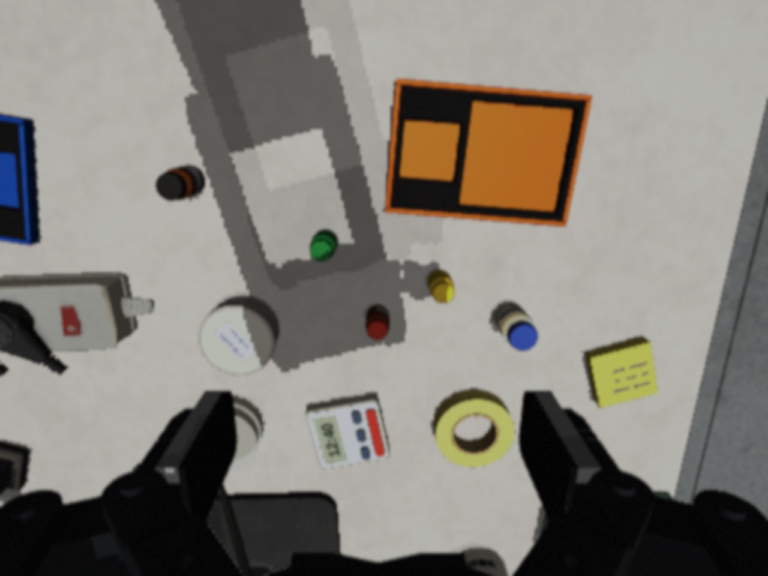

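```bash
python3 -m handwheel '[{"delta_pos":[-90,-129,34],"turn":0},{"delta_pos":[-90,-129,34],"turn":0},{"delta_pos":[-90,-129,34],"turn":0},{"delta_pos":[-90,-129,34],"turn":0},{"delta_pos":[-90,-129,34],"turn":0},{"delta_pos":[-90,-129,34],"turn":0},{"delta_pos":[-90,-129,34],"turn":0},{"delta_pos":[-90,-129,34],"turn":0},{"delta_pos":[-90,-129,34],"turn":0},{"delta_pos":[-90,-129,34],"turn":0}]' 1
python3 - <<'E'
from h import *
s=ctrl.state(); im=ctrl.read_camera("wrist"); np.savez("w2.npz",im=im,p=s["position"],R=s["ee_rot"])
cv2.imwrite("pics/w2.png",cv2.resize(im[:,:,::-1],None,fx=1.5,fy=1.5,interpolation=2)); print(s["position"])
E
```

```text
clock: 2.2
position: [0.5716, 0.0536, 0.2211]
ee_rot: [[-1.0, 0.007, 0.004], [0.007, 1.0, -0.008], [-0.004, -0.008, -1.0]]
contact_force: [0.2, 0.1, 0.6]
width: 0.0847
[0.57159759 0.0536328  0.22109533]
```

View pics/w2.png

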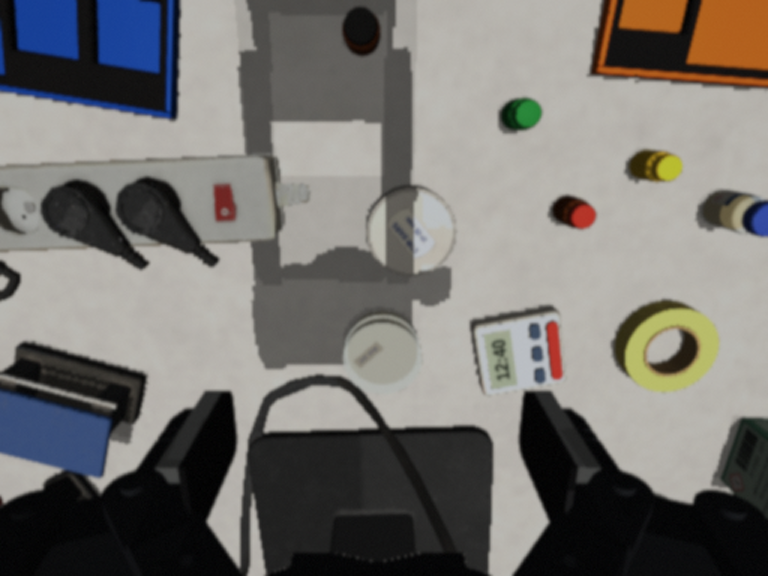

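```bash
python3 - <<'E'
from h import *
d=np.load("w2.npz"); im=d["im"]
print("A lit",im[225:235,265:274].mean((0,1)),"B lit",im[135:140,290:297].mean((0,1)),"bench lit",im[200:220,330:345][:, -8:].mean((0,1)), "B shadow",im[165:175,265:272].mean((0,1)), "bench",im[110:130,350:380].mean((0,1)))
c=im[115:270,215:320]; cv2.imwrite("pics/ab.png",cv2.resize(c[:,:,::-1],None,fx=3.8,fy=3.8,interpolation=2))
print("label A", im[232:237,244:252].mean((0,1)))
d=np.load("w1.npz")["im"]; cv2.imwrite("pics/ab1.png",cv2.resize(d[185:315,120:200,::-1],None,fx=4.5,fy=4.5,interpolation=2))
E
```

```text
A lit [160.94444444 160.2        149.43333333] B lit [182.34285714 184.65714286 183.88571429] bench lit [152.76875 151.70625 147.95625] B shadow [94.04285714 91.3        85.65714286] bench [183.03666667 180.07166667 173.83333333]
label A [127.975 124.4   116.275]
```

View pics/ab.png

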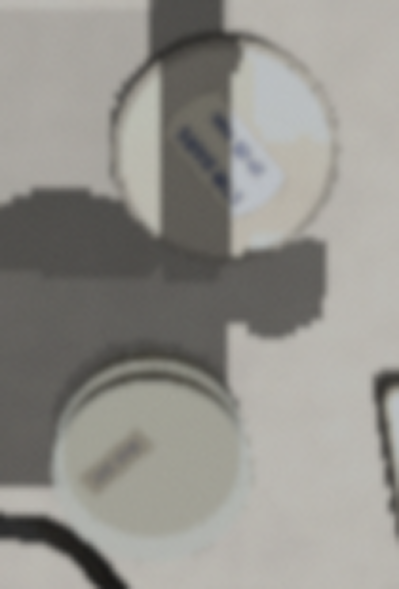

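View pics/ab1.png

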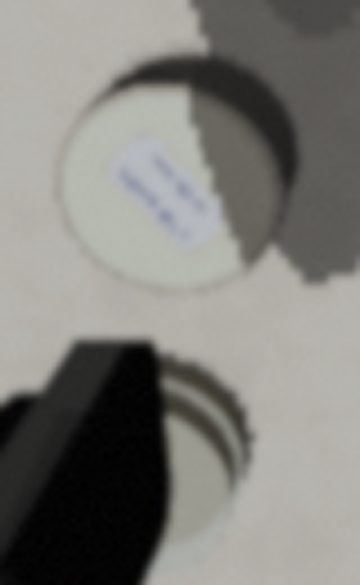

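```bash
python3 - <<'E'
from h import *
s=ctrl.state(); print(s["clock"],go(s,(0.455,0.065,0.10),90))
E
```

```text
2.25 (array([117.2,  11.6, 120.4]), np.float64(-0.43027102463655353))
```

```bash
python3 -m handwheel '[{"delta_pos":[117,12,120],"turn":0},{"delta_pos":[117,12,120],"turn":0},{"delta_pos":[117,12,120],"turn":0},{"delta_pos":[117,12,120],"turn":0},{"delta_pos":[117,12,120],"turn":0},{"delta_pos":[117,12,120],"turn":0},{"delta_pos":[117,12,120],"turn":0},{"delta_pos":[117,12,120],"turn":0},{"delta_pos":[117,12,120],"turn":0},{"delta_pos":[117,12,120],"turn":0}]' 1
python3 - <<'E'
from h import *
s=ctrl.state(); im=ctrl.read_camera("wrist"); np.savez("w3.npz",im=im,p=s["position"],R=s["ee_rot"])
cv2.imwrite("pics/w3.png",cv2.resize(im[:,:,::-1],None,fx=1.5,fy=1.5,interpolation=2)); print(s["position"])
E
```

```text
clock: 3.25
position: [0.456, 0.0653, 0.101]
ee_rot: [[-1.0, 0.008, 0.005], [0.008, 1.0, -0.008], [-0.005, -0.008, -1.0]]
contact_force: [0.5, 1.1, -0.5]
width: 0.0852
[0.45601635 0.0653318  0.10096592]
```

View pics/w3.png

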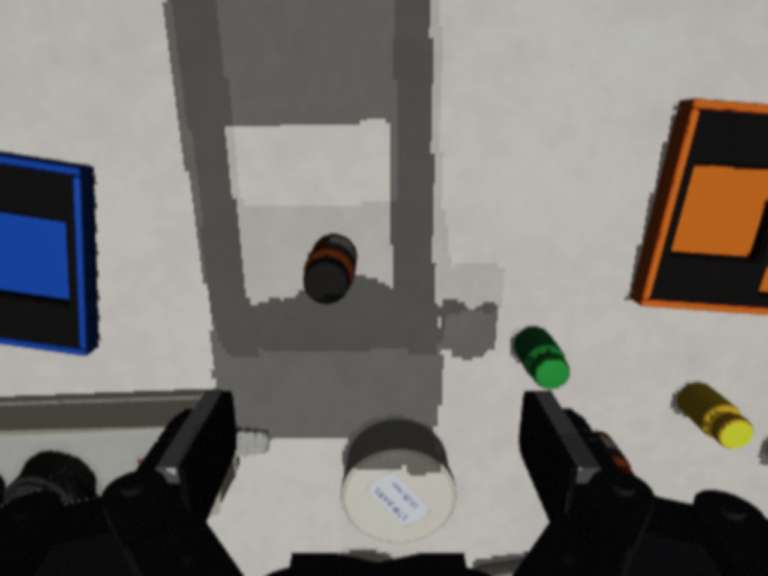

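```bash
python3 - <<'E'
from h import *
d=np.load("w3.npz"); im=d["im"]
c=im[265:370,215:315]; c=np.clip(c.astype(float)*1.3,0,255).astype(np.uint8); cv2.imwrite("pics/b3.png",cv2.resize(c[:,:,::-1],None,fx=5.5,fy=5.5,interpolation=2))
s=cv2.imread("pics/scene0.png")[160:225,200:275]; cv2.imwrite("pics/s3.png",cv2.resize(s,None,fx=8,fy=8,interpolation=2))
E
```

```text
(no output)
```

View pics/b3.png

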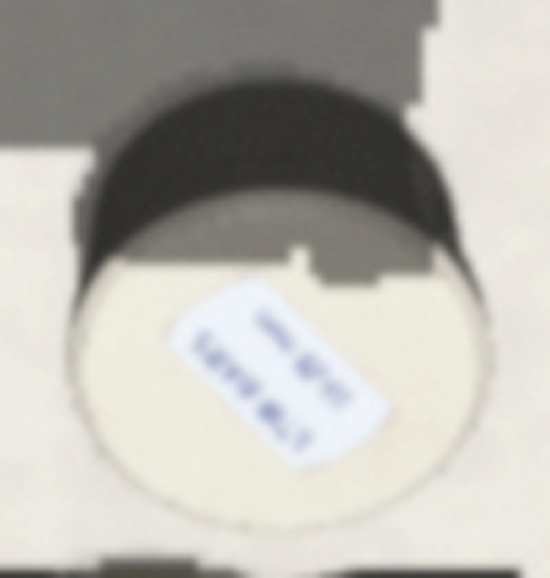

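View pics/s3.png

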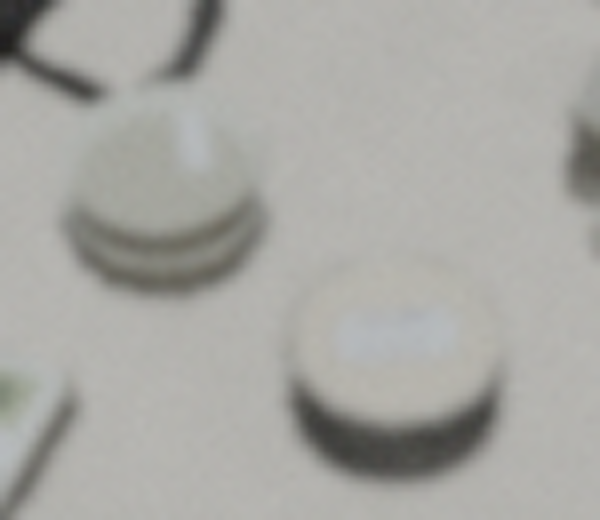

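```bash
python3 - <<'E'
from h import *
C={}
for k in("w1","w2","w3"):
    d=np.load(k+".npz"); C[k]=cam("wrist",dict(position=d["p"],ee_rot=d["R"]))
C["top"]=cam("top"); C["scene"]=cam("scene")
for n,k,u,v,z in(("tin","w3",265.9,330.5,.032),("tin","top",255.5,173,.032),("black","w3",218.7,187.3,.045),("black","w2",241,17.5,.045),("black","top",267.7,222.8,.045),("petri","w2",254,234.7,.031),("petri","top",264.2,136.7,.031),("red","w2",388.7,143.3,.036),("red","w1",250.7,216,.036),("red","top",209.3,176.4,.036),("blue","w1",348,223.3,.05),("blue","top",162.5,174.8,.05)):
    print(n,k,ray(C[k],u,v,z)[:2].round(4))
for k in("w1","w3","w2"):
    im=np.load(k+".npz")["im"]
    for n,lo,hi,zz in(("blue",(105,120,40),(125,255,255),0),("orange",(5,130,60),(20,255,255),0)):
        for a,ce,bb in blobs(mask(im,lo,hi),150):
            m=mask(im,lo,hi);
            print(k,n,a,ce,bb,ray(C[k],*ce,.005)[:2].round(4),ray(C[k],*ce,.013)[:2].round(4))
im=np.load("w1.npz")["im"]; m=mask(im,(5,130,60),(20,255,255)); P=np.array([ray(C["w1"],u,v,.013)[:2]*1000 for v,u in np.argwhere(m>0) if u>150]).astype(np.float32)
print(cv2.minAreaRect(P))
im=cv2.cvtColor(cv2.imread("pics/top0.png"),cv2.COLOR_BGR2RGB)
for u,v in((326.7,224.5),(347.3,228.1),(372.9,232.8),(167.6,228.1),(193.4,230.5)): print(ray(C["top"],u,v,.005)[:2].round(4))
E
```

```text
tin w3 [0.5561 0.075 ]
tin top [0.5592 0.0727]
black w3 [0.4345 0.0444]
black w2 [0.4363 0.0443]
black top [0.4376 0.0421]
petri w2 [0.6478 0.0542]
petri top [0.6507 0.0522]
red w2 [0.5467 0.1873]
red w1 [0.5419 0.1873]
red top [0.5488 0.1858]
blue w1 [0.5451 0.2974]
blue top [0.5495 0.2969]
w1 blue 573 [14.2, 119.8] [0, 77, 22, 86] [ 0.4347 -0.0855] [ 0.4339 -0.0799]
w1 blue 459 [5.7, 120.0] [0, 101, 13, 38] [ 0.4349 -0.0953] [ 0.4341 -0.0895]
w1 blue 256 [348.1, 223.8] [339, 215, 19, 18] [0.5655 0.3117] [0.562  0.3092]
w1 orange 1643 [320.3, 99.5] [257, 53, 137, 98] [0.4125 0.2662] [0.4121 0.2646]
w1 orange 4720 [342.8, 103.6] [306, 67, 76, 75] [0.417 0.292] [0.4165 0.2899]
w1 orange 1493 [285.7, 99.8] [266, 80, 41, 41] [0.4128 0.2271] [0.4124 0.2263]
w3 blue 1545 [41.6, 166.1] [0, 102, 60, 134] [ 0.4301 -0.0902] [ 0.4281 -0.0849]
w3 blue 2471 [22.5, 170.4] [0, 140, 47, 61] [ 0.4333 -0.1051] [ 0.4312 -0.0993]
w3 orange 1777 [460.0, 140.2] [426, 66, 86, 144] [0.4131 0.2133] [0.4117 0.2084]
w3 orange 3234 [480.6, 140.3] [447, 110, 65, 62] [0.4133 0.2279] [0.4119 0.2225]
w2 blue 1590 [31.6, 18.3] [9, 0, 44, 41] [ 0.4288 -0.1595] [ 0.4301 -0.1547]
w2 blue 2016 [86.1, 22.8] [64, 0, 44, 50] [ 0.4331 -0.1073] [ 0.4343 -0.1037]
w2 blue 986 [82.7, 52.8] [0, 0, 117, 79] [ 0.4599 -0.1153] [ 0.4605 -0.1115]
w2 blue 228 [506.0, 146.2] [499, 135, 13, 22] [0.5564 0.3262] [0.5548 0.3201]
w2 blue 2956 [35.2, 288.2] [0, 259, 75, 58] [ 0.734  -0.2234] [ 0.7284 -0.2172]
w2 orange 976 [440.5, 42.3] [397, 0, 115, 58] [0.4534 0.2378] [0.4541 0.2337]
w2 orange 916 [434.9, 10.0] [412, 0, 47, 23] [0.4252 0.2276] [0.4266 0.2237]
w2 orange 2285 [486.7, 23.0] [457, 0, 55, 48] [0.4368 0.2791] [0.4379 0.2741]
((519.0769653320312, 259.0206298828125), (141.0947265625, 300.3440246582031), 85.41088104248047)
[ 0.4349 -0.1075]
[ 0.4265 -0.1591]
[ 0.4157 -0.223 ]
[0.4209 0.291 ]
[0.4157 0.2262]
```

```bash
python3 - <<'E'
from h import *
s=ctrl.state(); print(s["clock"],go(s,(0.557,0.0745,0.09),90),go(s,(0.557,0.0745,0.013),90))
E
```

```text
3.3 (array([-101.1,   10. ,   11.2]), np.float64(-0.4354438465642403)) (array([-100.8,   10.6,   88.2]), np.float64(-0.4354438465642403))
```

```bash
python3 -m handwheel '[{"delta_pos":[-50,10,10],"turn":0},{"delta_pos":[-101,10,10],"turn":0},{"delta_pos":[-101,10,10],"turn":0},{"delta_pos":[-101,10,10],"turn":0},{"delta_pos":[-101,10,35],"turn":0},{"delta_pos":[-101,10,60],"turn":0},{"delta_pos":[-101,10,88],"turn":0},{"delta_pos":[-101,10,88],"turn":0},{"delta_pos":[-101,10,88],"turn":0},{"delta_pos":[-101,10,88],"turn":0}]' 1
```

```text
clock: 4.3
position: [0.5583, 0.074, 0.0156]
ee_rot: [[-1.0, 0.008, 0.009], [0.008, 1.0, -0.007], [-0.009, -0.007, -1.0]]
contact_force: [1.1, 0.1, 0.0]
width: 0.0854
```

```bash
python3 -m handwheel '[{"delta_pos":[0,0,0],"turn":0},{"delta_pos":[0,0,0],"turn":0},{"delta_pos":[0,0,0],"turn":0},{"delta_pos":[0,0,0],"turn":0},{"delta_pos":[0,0,0],"turn":0},{"delta_pos":[0,0,0],"turn":0},{"delta_pos":[0,0,0],"turn":0},{"delta_pos":[0,0,0],"turn":0},{"delta_pos":[0,0,0],"turn":0},{"delta_pos":[0,0,0],"turn":0}]' 0 40
```

```text
clock: 5.3
position: [0.5599, 0.0741, 0.0184]
ee_rot: [[-1.0, 0.008, 0.013], [0.007, 1.0, -0.007], [-0.013, -0.007, -1.0]]
contact_force: [-1.2, -0.2, 5.8]
width: 0.0568
```

```bash
python3 - <<'E'
from h import *
s=ctrl.state(); im=ctrl.read_camera("wrist"); print(s["clock"],s["width"],s["position"])
cv2.imwrite("pics/w4.png",cv2.resize(im[:,:,::-1],None,fx=1.5,fy=1.5,interpolation=2))
im=ctrl.read_camera("scene");cv2.imwrite("pics/s4.png",cv2.resize(im[100:300,130:380,::-1],None,fx=3,fy=3,interpolation=2))
E
```

```text
5.3 0.056762522274739775 [0.55985087 0.07412226 0.01837034]
```

View pics/w4.png

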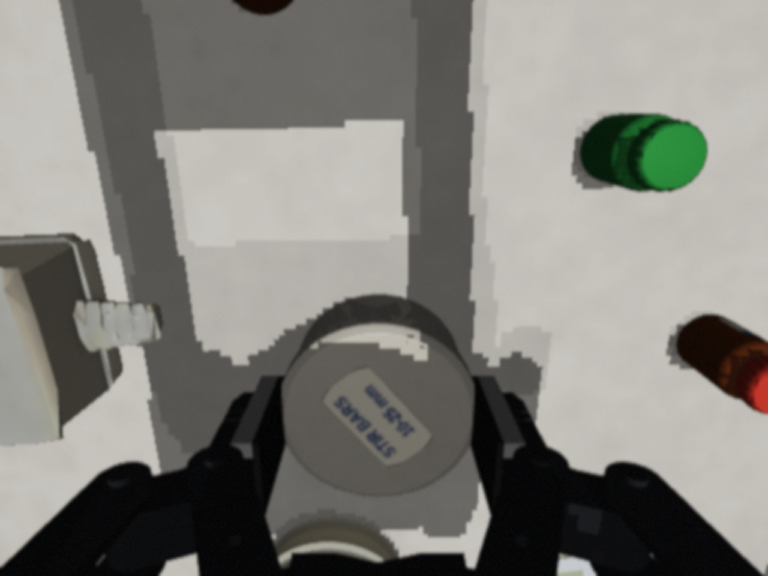

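View pics/s4.png

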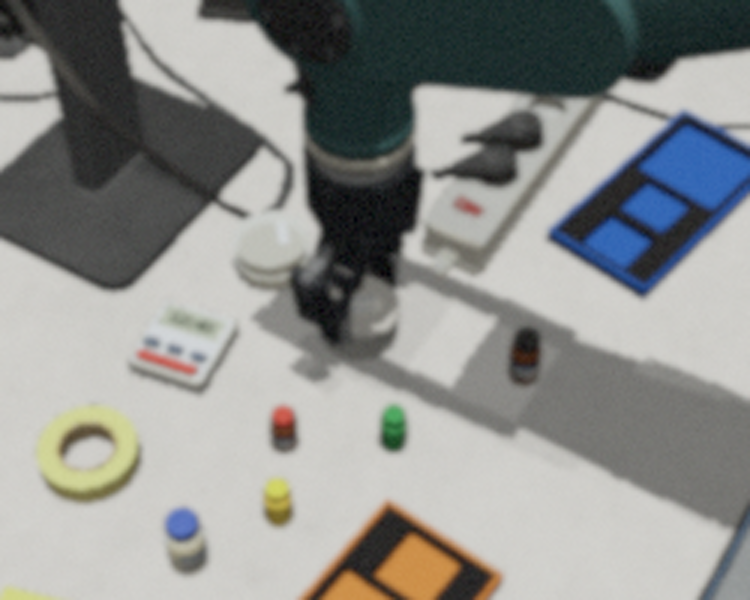

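```bash
python3 - <<'E'
from h import *
s=ctrl.state(); c=cam("wrist",s); print(ray(c,379/1.5,414/1.5,.032).round(4), ray(c,379/1.5,414/1.5,.034).round(4), s["position"])
print(go(s,(0.557,0.074,0.15),80.6),go(s,(0.4155,-0.222,0.13),80.6))
E
```

```text
[0.5575 0.0746 0.032 ] [0.5562 0.0746 0.034 ] [0.55982504 0.07413244 0.01835988]
(array([   1.2,   -1.1, -131.7]), np.float64(8.963556808596223)) (array([ 140.7, -298. , -111.3]), np.float64(8.963556808596223))
```

```bash
python3 -m handwheel '[{"delta_pos":[0,0,-30],"turn":0},{"delta_pos":[0,0,-75],"turn":0},{"delta_pos":[0,0,-120],"turn":0},{"delta_pos":[20,-40,-130],"turn":4.5},{"delta_pos":[39,-86,-130],"turn":9},{"delta_pos":[58,-130,-130],"turn":9},{"delta_pos":[78,-173,-130],"turn":9},{"delta_pos":[98,-216,-130],"turn":9},{"delta_pos":[118,-258,-130],"turn":9},{"delta_pos":[139,-298,-120],"turn":9}]' 0 40
python3 - <<'E'
from h import *
s=ctrl.state(); print(s["clock"],s["width"],go(s,(0.4175,-0.222,0.05),80.6),go(s,(0.4175,-0.222,0.0245),80.6))
im=ctrl.read_camera("wrist"); cv2.imwrite("pics/w5.png",cv2.resize(im[:,:,::-1],None,fx=1.5,fy=1.5,interpolation=2))
c=cam("wrist",s)
for a,ce,bb in blobs(mask(im,(105,120,40),(125,255,255)),200): print(a,ce,bb,ray(c,*ce,.005)[:2].round(4))
E
```

```text
clock: 6.4
position: [0.4171, -0.2242, 0.1409]
ee_rot: [[-0.986, 0.164, 0.017], [0.164, 0.986, -0.01], [-0.018, -0.007, -1.0]]
contact_force: [1.1, 0.4, -0.1]
width: 0.0566
6.4 0.056595580215377896 (array([ 1.6,  2.9, 90.8]), np.float64(-0.036371310045169025)) (array([  2.1,   3.1, 116.3]), np.float64(-0.036371310045169025))
2790 [324.8, 157.1] [198, 121, 240, 109] [ 0.4063 -0.1608]
581 [56.2, 138.7] [28, 129, 58, 21] [ 0.354  -0.3807]
6152 [255.3, 166.6] [209, 133, 93, 82] [ 0.4049 -0.2202]
2343 [329.9, 176.6] [305, 153, 52, 48] [ 0.4242 -0.158 ]
2290 [390.8, 176.8] [364, 154, 55, 48] [ 0.4329 -0.1062]
1829 [13.4, 287.2] [0, 245, 38, 86] [ 0.4873 -0.4757]
```

View pics/w5.png

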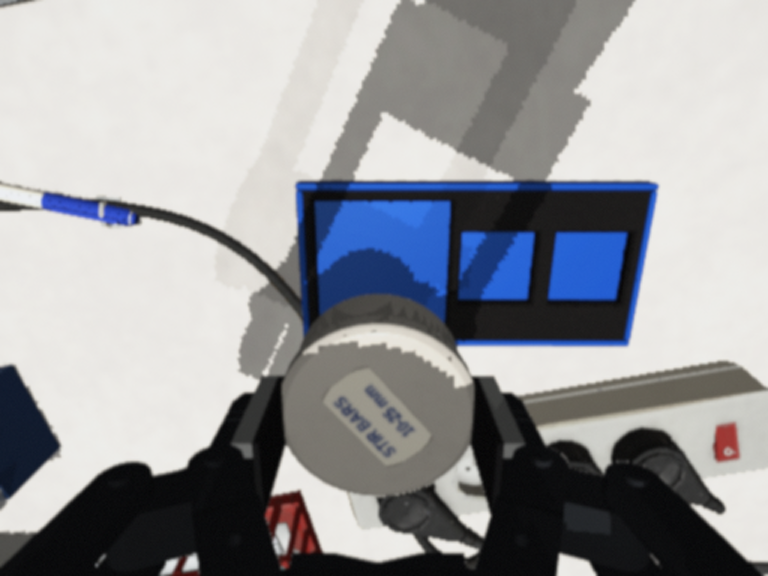

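```bash
python3 -m handwheel '[{"delta_pos":[3,3.4,30],"turn":0},{"delta_pos":[3,3.4,60],"turn":0},{"delta_pos":[3,3.4,90],"turn":0},{"delta_pos":[3,3.4,100],"turn":0},{"delta_pos":[3,3.4,108],"turn":0},{"delta_pos":[3,3.4,113],"turn":0},{"delta_pos":[3,3.4,116],"turn":0},{"delta_pos":[3,3.4,116],"turn":0},{"delta_pos":[3,3.4,116],"turn":0},{"delta_pos":[3,3.4,116],"turn":0}]' 0 40
python3 - <<'E'
from h import *
s=ctrl.state(); print(s["clock"],s["width"],s["position"])
im=ctrl.read_camera("wrist"); cv2.imwrite("pics/w6.png",cv2.resize(im[:,:,::-1],None,fx=1.5,fy=1.5,interpolation=2))
E
```

```text
clock: 7.45
position: [0.4121, -0.2278, 0.0235]
ee_rot: [[-0.985, 0.17, 0.011], [0.17, 0.985, -0.015], [-0.013, -0.013, -1.0]]
contact_force: [-1.4, 0.6, 3.9]
width: 0.0572
7.45 0.05715398155729639 [ 0.41206299 -0.22778761  0.02346805]
```

View pics/w6.png

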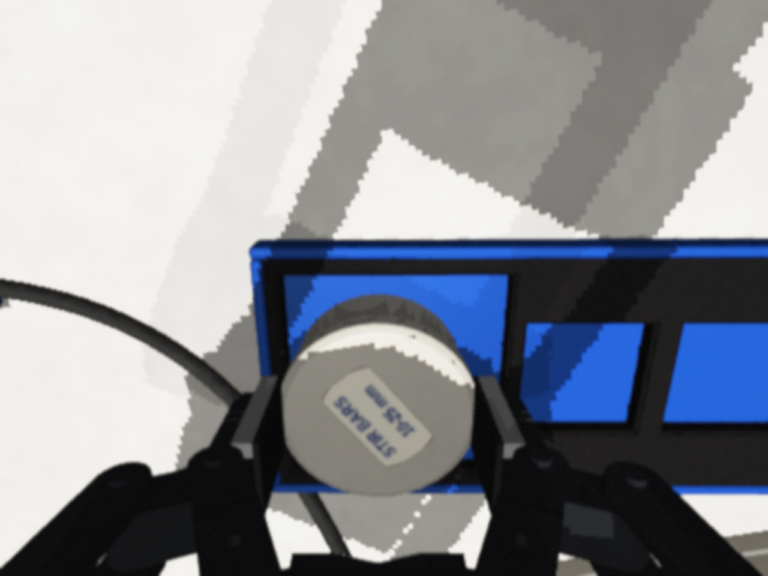

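```bash
python3 - <<'E'
from h import *
s=ctrl.state(); c=cam("wrist",s); print(s["position"],s["contact_force"],ray(c,379/1.5,414/1.5,.037).round(4))
im=cv2.imread("pics/w6.png")
# tray rim near edge corners at z=.013 : far-left corner (254,243)
print("rimcorner",ray(c,254/1.5,243/1.5,.013).round(4), "pocket corners", ray(c,285/1.5,276/1.5,.005).round(4),ray(c,506/1.5,276/1.5,.005).round(4))
print(go(s,(0.4165,-0.2215,0.0235),80.6))
E
```

```text
[ 0.41204003 -0.22779057  0.02344939] [-0.43155244 -0.25984863  6.22511789] [ 0.4099 -0.227   0.037 ]
rimcorner [ 0.3578 -0.2579  0.013 ] pocket corners [ 0.3722 -0.253   0.005 ] [ 0.3846 -0.1799  0.005 ]
(array([-3.3,  7. , -0.1]), np.float64(-0.3993510610140305))
```

```bash
python3 -m handwheel '[{"delta_pos":[0,0,-4],"turn":0},{"delta_pos":[-1,2,-4],"turn":0},{"delta_pos":[-3,6.5,-4],"turn":0},{"delta_pos":[-3,6.5,-4],"turn":0},{"delta_pos":[-3,6.5,-4],"turn":0},{"delta_pos":[-3,6.5,-4],"turn":0},{"delta_pos":[-3,6.5,-2],"turn":0},{"delta_pos":[-3,6.5,0],"turn":0},{"delta_pos":[-3,6.5,0],"turn":0},{"delta_pos":[-3,6.5,0],"turn":0}]' 0 40
python3 - <<'E'
from h import *
s=ctrl.state(); c=cam("wrist",s); print(s["position"],s["contact_force"],ray(c,379/1.5,414/1.5,.037).round(4))
E
```

```text
clock: 8.5
position: [0.4161, -0.222, 0.0235]
ee_rot: [[-0.985, 0.17, 0.011], [0.17, 0.985, -0.015], [-0.013, -0.013, -1.0]]
contact_force: [-1.0, 0.2, 2.7]
width: 0.0566
[ 0.41610078 -0.22198323  0.02353455] [-0.96884094  0.21913461  2.71694137] [ 0.414  -0.2212  0.037 ]
```

```bash
python3 -m handwheel '[{"delta_pos":[0,0,0],"turn":0},{"delta_pos":[0,0,0],"turn":0},{"delta_pos":[0,0,0],"turn":0},{"delta_pos":[0,0,0],"turn":0},{"delta_pos":[0,0,0],"turn":0},{"delta_pos":[0,0,-5],"turn":0},{"delta_pos":[0,0,-30],"turn":0},{"delta_pos":[0,0,-70],"turn":0},{"delta_pos":[0,0,-110],"turn":0},{"delta_pos":[0,0,-130],"turn":0}]' 1 40
python3 - <<'E'
from h import *
s=ctrl.state(); c=cam("wrist",s); im=ctrl.read_camera("wrist"); cv2.imwrite("pics/w7.png",cv2.resize(im[:,:,::-1],None,fx=1.5,fy=1.5,interpolation=2))
im=ctrl.read_camera("top"); cv2.imwrite("pics/t7.png",cv2.resize(im[110:280,110:410,::-1],None,fx=2.6,fy=2.6,interpolation=2))
E
```

```text
clock: 9.5
position: [0.4161, -0.221, 0.1582]
ee_rot: [[-0.985, 0.17, 0.017], [0.17, 0.985, -0.019], [-0.02, -0.016, -1.0]]
contact_force: [0.5, -0.5, 0.2]
width: 0.0851
```

View pics/w7.png

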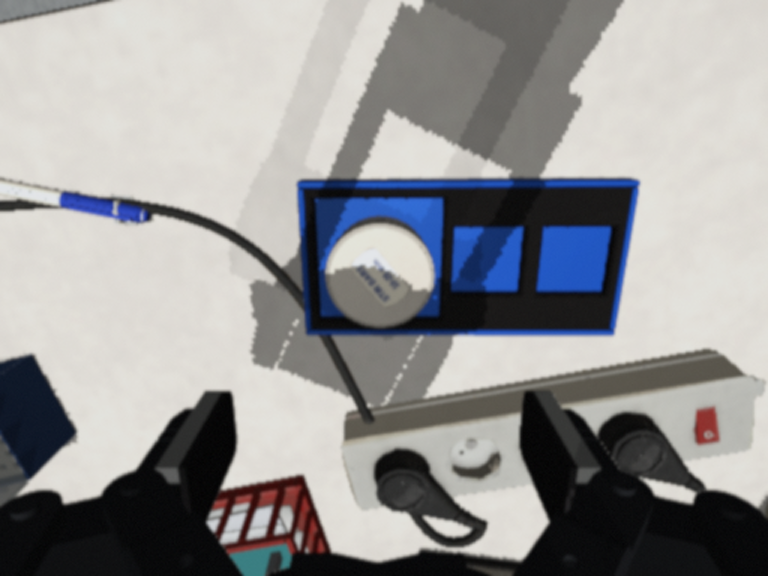

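View pics/t7.png

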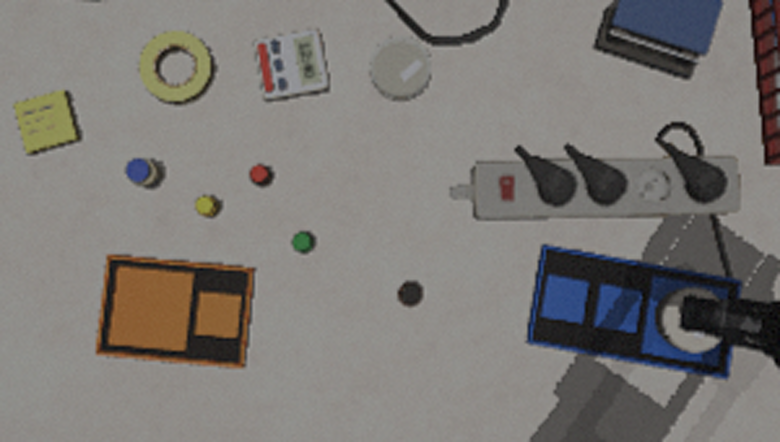

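```bash
python3 - <<'E'
from h import *
s=ctrl.state(); c=cam("wrist",s); print("tin",ray(c,380/1.5,273/1.5,.037).round(4))
print(go(s,(0.649,0.0535,0.16),90))
E
```

```text
tin [ 0.4137 -0.2218  0.037 ]
(array([-182.1,  310.3,   -3. ]), np.float64(-9.803422105174462))
```

```bash
python3 -m handwheel '[{"delta_pos":[-20,34,-3],"turn":-4},{"delta_pos":[-45,77,-3],"turn":-9.8},{"delta_pos":[-70,120,-3],"turn":-9.8},{"delta_pos":[-95,162,-3],"turn":-9.8},{"delta_pos":[-120,205,-3],"turn":-9.8},{"delta_pos":[-145,247,-3],"turn":-9.8},{"delta_pos":[-165,282,-3],"turn":-9.8},{"delta_pos":[-182,310,-3],"turn":-9.8},{"delta_pos":[-182,310,-3],"turn":-9.8},{"delta_pos":[-182,310,20],"turn":-9.8}]' 1 40
python3 - <<'E'
from h import *
s=ctrl.state(); c=cam("wrist",s); im=ctrl.read_camera("wrist"); np.savez("w8.npz",im=im,p=s["position"],R=s["ee_rot"]);cv2.imwrite("pics/w8.png",cv2.resize(im[:,:,::-1],None,fx=1.5,fy=1.5,interpolation=2))
E
```

```text
clock: 10.6
position: [0.651, 0.0534, 0.1389]
ee_rot: [[-1.0, -0.002, 0.024], [-0.002, 1.0, -0.021], [-0.024, -0.021, -0.999]]
contact_force: [0.2, 0.0, -0.5]
width: 0.0853
```

View pics/w8.png

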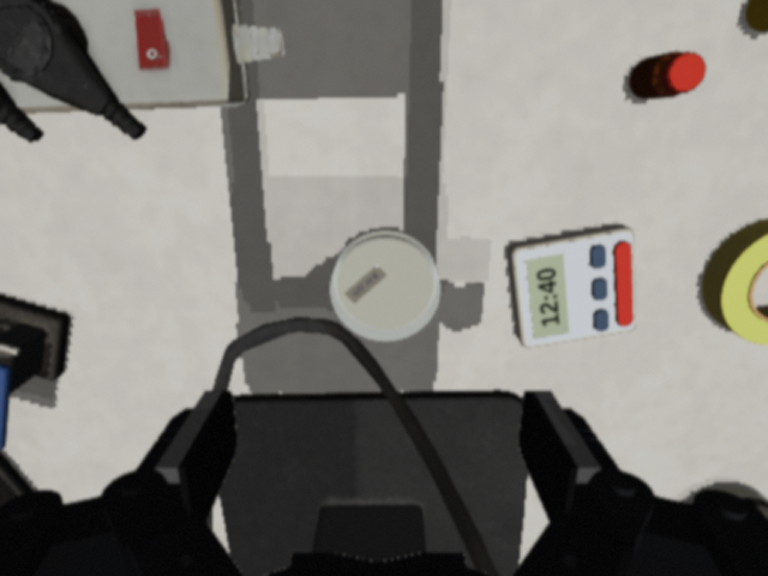

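```bash
python3 - <<'E'
from h import *
s=ctrl.state(); c=cam("wrist",s); p=ray(c,385/1.5,286/1.5,.031);print("petri",p.round(4))
print(s["position"],go(s,(p[0],p[1],0.09),75),go(s,(p[0],p[1],0.013),75))
E
```

```text
petri [0.6438 0.0543 0.031 ]
[0.64745542 0.05261721 0.13183854] (array([ 4.1,  2.6, 41.7]), np.float64(15.041088373380205)) (array([  5.1,   4.2, 118.7]), np.float64(15.041088373380205))
```

```bash
python3 - <<'E'
from h import *
d=np.load("w8.npz"); c=cam("wrist",dict(position=d["p"],ee_rot=d["R"])); p=ray(c,385/1.5,286/1.5,.031);print("petri",p.round(4),d["p"])
s=ctrl.state()
print(s["position"],go(s,(.648,.054,0.09),75),go(s,(.648,.054,0.013),75))
E
```

```text
petri [0.651 0.055 0.031] [0.65102967 0.05335932 0.13889748]
[0.64745542 0.05261721 0.13183854] (array([-0. ,  2.3, 41.8]), np.float64(15.041088373380205)) (array([  0.9,   3.9, 118.8]), np.float64(15.041088373380205))
```

```bash
python3 -m handwheel '[{"delta_pos":[-1,2,10],"turn":8},{"delta_pos":[-1,3,20],"turn":15},{"delta_pos":[-1,3,35],"turn":15},{"delta_pos":[-1,3,50],"turn":15},{"delta_pos":[-1,4,70],"turn":15},{"delta_pos":[0,4,90],"turn":15},{"delta_pos":[0,4.3,105],"turn":15},{"delta_pos":[0,4.3,117],"turn":15},{"delta_pos":[0,4.3,117],"turn":15},{"delta_pos":[0,4.3,117],"turn":15}]' 0.88 40
python3 - <<'E'
from h import *
s=ctrl.state(); c=cam("wrist",s); im=ctrl.read_camera("wrist"); np.savez("w9.npz",im=im,p=s["position"],R=s["ee_rot"]);cv2.imwrite("pics/w9.png",cv2.resize(im[:,:,::-1],None,fx=1.5,fy=1.5,interpolation=2))
E
```

```text
clock: 11.65
position: [0.6491, 0.0543, 0.0149]
ee_rot: [[-0.966, 0.258, 0.012], [0.258, 0.966, -0.021], [-0.017, -0.017, -1.0]]
contact_force: [0.0, -0.6, 0.6]
width: 0.0753
```

View pics/w9.png

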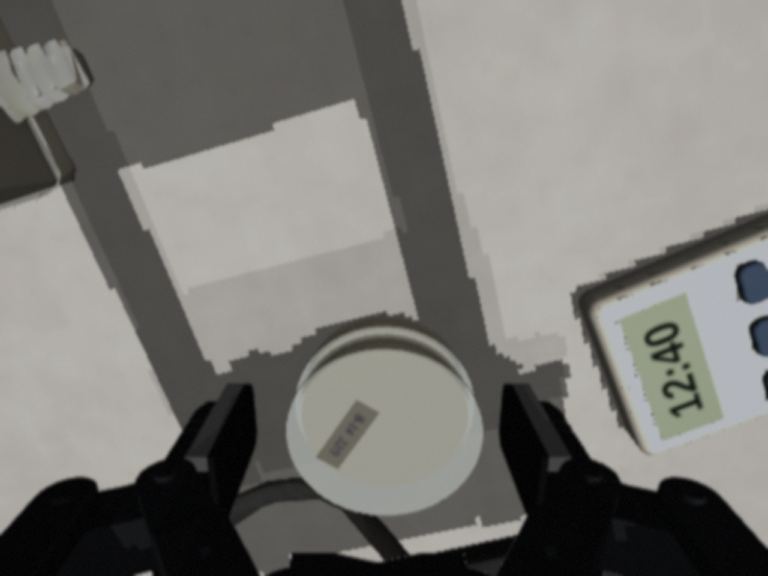

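```bash
python3 -m handwheel '[{"delta_pos":[0,0,0],"turn":0},{"delta_pos":[0,0,0],"turn":0},{"delta_pos":[0,0,0],"turn":0},{"delta_pos":[0,0,0],"turn":0},{"delta_pos":[0,0,0],"turn":0},{"delta_pos":[0,0,0],"turn":0},{"delta_pos":[0,0,0],"turn":0},{"delta_pos":[0,0,-10],"turn":0},{"delta_pos":[0,0,-30],"turn":0},{"delta_pos":[0,0,-60],"turn":0}]' 0 40
python3 - <<'E'
from h import *
s=ctrl.state(); c=cam("wrist",s); print(s["clock"],s["width"],s["position"],go(s,(0.649,.0545,0.15),85.4),go(s,(0.419,.2915,0.12),85.4)); im=ctrl.read_camera("wrist"); np.savez("w10.npz",im=im,p=s["position"],R=s["ee_rot"]);cv2.imwrite("pics/w10.png",im[:,:,::-1])
E
```

```text
clock: 12.7
position: [0.6469, 0.0555, 0.0738]
ee_rot: [[-0.966, 0.258, 0.008], [0.258, 0.966, -0.022], [-0.013, -0.019, -1.0]]
contact_force: [-0.7, 0.5, -0.1]
width: 0.0559
12.7 0.05590673122006826 [0.64685158 0.05552885 0.07383344] (array([ -3.4,  -1.9, -76.1]), np.float64(-10.347459771874782)) (array([280.3, 168.3, -53.1]), np.float64(-10.347459771874782))
```

View pics/w10.png

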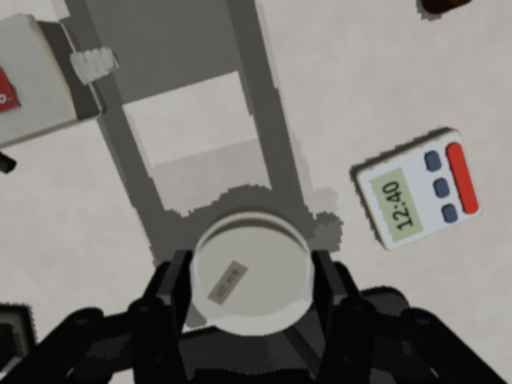

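```bash
python3 -m handwheel '[{"delta_pos":[0,0,-40],"turn":0},{"delta_pos":[30,18,-60],"turn":-5},{"delta_pos":[68,41,-60],"turn":-10.3},{"delta_pos":[108,65,-60],"turn":-10.3},{"delta_pos":[148,89,-60],"turn":-10.3},{"delta_pos":[188,113,-60],"turn":-10.3},{"delta_pos":[228,137,-60],"turn":-10.3},{"delta_pos":[260,156,-55],"turn":-10.3},{"delta_pos":[280,168,-50],"turn":-10.3},{"delta_pos":[280,168,-50],"turn":-10.3}]' 0 40
python3 - <<'E'
from h import *
s=ctrl.state(); print(s["clock"],s["width"],s["position"],go(s,(0.419,.2915,0.022),85.4)); im=ctrl.read_camera("wrist"); np.savez("w11.npz",im=im,p=s["position"],R=s["ee_rot"]);cv2.imwrite("pics/w11.png",im[:,:,::-1])
c=cam("wrist",s)
for a,ce,bb in blobs(mask(im,(5,130,60),(20,255,255)),200): print(a,ce,bb,ray(c,*ce,.005)[:2].round(4))
E
```

```text
clock: 13.75
position: [0.4201, 0.2928, 0.1215]
ee_rot: [[-0.997, 0.077, 0.019], [0.076, 0.997, -0.021], [-0.021, -0.02, -1.0]]
contact_force: [0.5, 0.0, -0.2]
width: 0.0554
13.75 0.055355526448299816 [0.42009565 0.29278212 0.12147444] (array([ 3. ,  0.6, 99.4]), np.float64(0.20800505729182817))
2454 [218.4, 160.5] [129, 126, 187, 116] [0.3955 0.2658]
6796 [254.0, 175.5] [205, 140, 98, 88] [0.4099 0.293 ]
2456 [173.4, 184.3] [146, 161, 54, 49] [0.4126 0.2268]
```

View pics/w11.png

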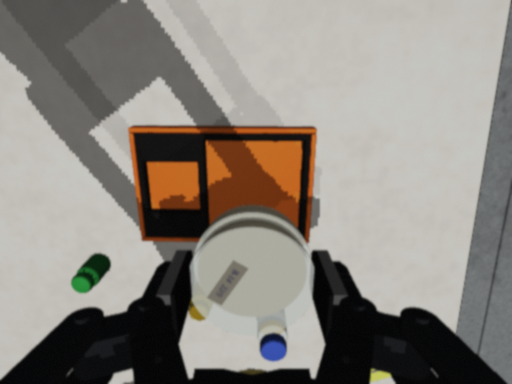

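```bash
python3 -m handwheel '[{"delta_pos":[1,0.5,25],"turn":0},{"delta_pos":[2,0.6,50],"turn":0},{"delta_pos":[2,0.6,70],"turn":0},{"delta_pos":[2,0.6,82],"turn":0},{"delta_pos":[2,0.6,88],"turn":0},{"delta_pos":[2,0.6,92],"turn":0},{"delta_pos":[2,0.6,95],"turn":0},{"delta_pos":[2,0.6,97],"turn":0},{"delta_pos":[2,0.6,98],"turn":0},{"delta_pos":[2,0.6,98],"turn":0}]' 0 40
python3 - <<'E'
from h import *
s=ctrl.state(); print(s["clock"],s["width"],s["position"],go(s,(0.419,.2915,0.022),85.4)); im=ctrl.read_camera("wrist"); np.savez("w12.npz",im=im,p=s["position"],R=s["ee_rot"]);cv2.imwrite("pics/w12.png",im[:,:,::-1])
E
```

```text
clock: 14.8
position: [0.422, 0.2905, 0.0243]
ee_rot: [[-0.997, 0.078, 0.021], [0.077, 0.997, -0.022], [-0.023, -0.02, -1.0]]
contact_force: [-0.4, 0.3, -0.0]
width: 0.0552
14.8 0.05524257206064478 [0.42198606 0.2905113  0.02434423] (array([3.1, 0.8, 2.3]), np.float64(0.12808288584803051))
```

View pics/w12.png

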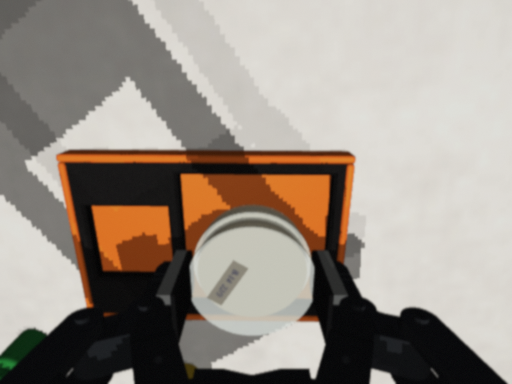

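```bash
python3 -m handwheel '[{"delta_pos":[1,1,1],"turn":0},{"delta_pos":[1,1,2],"turn":0},{"delta_pos":[1,1,3],"turn":0},{"delta_pos":[1,1,3.5],"turn":0},{"delta_pos":[1,1,4],"turn":0},{"delta_pos":[1,1,4],"turn":0},{"delta_pos":[1,1,4],"turn":0},{"delta_pos":[1,1,4],"turn":0},{"delta_pos":[1,1,4],"turn":0},{"delta_pos":[1,1,4],"turn":0}]' 0 40
```

```text
clock: 15.85
position: [0.4211, 0.292, 0.023]
ee_rot: [[-0.997, 0.078, 0.022], [0.077, 0.997, -0.021], [-0.023, -0.019, -1.0]]
contact_force: [-5.5, -3.0, 14.1]
width: 0.0556
```

```bash
python3 -m handwheel '[{"delta_pos":[0,0,-1],"turn":0},{"delta_pos":[0,0,-1],"turn":0},{"delta_pos":[0,0,-1],"turn":0},{"delta_pos":[0,0,-1],"turn":0},{"delta_pos":[0,0,-1],"turn":0},{"delta_pos":[0,0,-5],"turn":0},{"delta_pos":[0,0,-30],"turn":0},{"delta_pos":[0,0,-70],"turn":0},{"delta_pos":[0,0,-110],"turn":0},{"delta_pos":[0,0,-140],"turn":0}]' 1 40
python3 - <<'E'
from h import *
s=ctrl.state(); c=cam("wrist",s); im=ctrl.read_camera("wrist");np.savez("w13.npz",im=im,p=s["position"],R=s["ee_rot"]); cv2.imwrite("pics/w13.png",cv2.resize(im[:,:,::-1],None,fx=1.5,fy=1.5,interpolation=2)); print(s["position"])
E
```

```text
clock: 16.85
position: [0.4186, 0.2953, 0.166]
ee_rot: [[-0.997, 0.078, 0.025], [0.077, 0.997, -0.019], [-0.026, -0.017, -1.0]]
contact_force: [0.7, 0.7, 0.0]
width: 0.0854
[0.41860878 0.29529846 0.16597457]
```

View pics/w13.png

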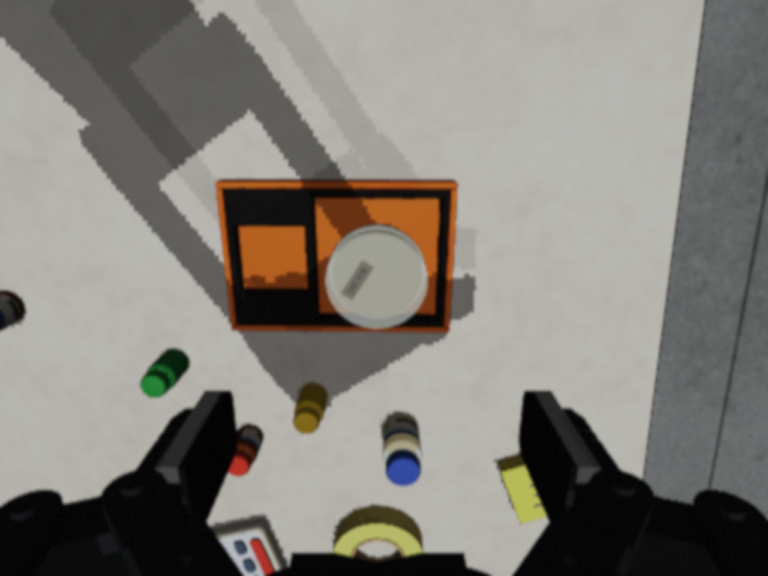

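```bash
python3 - <<'E'
from h import *
d=np.load("w13.npz"); c=cam("wrist",dict(position=d["p"],ee_rot=d["R"]))
print("petri",ray(c,377/1.5,277/1.5,.036).round(4))
m=mask(d["im"],(105,120,40),(125,255,255))
for a,ce,bb in blobs(m,60): print(a,ce,bb,ray(c,*ce,.05).round(4))
for a,ce,bb in blobs(mask(d["im"],(0,150,60),(6,255,255)),30): print("red",a,ce,bb,ray(c,*ce,.034).round(4))
for a,ce,bb in blobs(mask(d["im"],(5,130,60),(20,255,255)),300): print("or",a,ce,bb,ray(c,*ce,.005).round(4))
s=ctrl.state(); print(s["position"],go(s,(.547,.2975,.10),90),go(s,(.547,.2975,.015),90))
E
```

```text
petri [0.4211 0.2924 0.036 ]
370 [268.3, 311.9] [258, 301, 22, 22] [0.5435 0.2991 0.05  ]
red 144 [158.8, 309.7] [152, 303, 15, 14] [0.547  0.1892 0.034 ]
red 141 [174.7, 371.3] [168, 360, 15, 24] [0.6293 0.1922 0.034 ]
or 2125 [225.0, 159.7] [144, 120, 161, 102] [0.4052 0.2686 0.005 ]
or 2795 [252.1, 154.5] [210, 131, 84, 79] [0.4022 0.2941 0.005 ]
or 1864 [181.9, 170.3] [158, 150, 47, 43] [0.4124 0.2269 0.005 ]
[0.42089246 0.29672852 0.17170132] (array([-123.2,   11.4,   75.8]), np.float64(-4.4602768532759995)) (array([-120.3,   12.4,  160.7]), np.float64(-4.4602768532759995))
```

```bash
python3 -m handwheel '[{"delta_pos":[-45,4,0],"turn":0},{"delta_pos":[-90,8,10],"turn":-4.4},{"delta_pos":[-122,12,40],"turn":-4.4},{"delta_pos":[-122,12,75],"turn":-4.4},{"delta_pos":[-122,12,75],"turn":-4.4},{"delta_pos":[-122,12,75],"turn":-4.4},{"delta_pos":[-122,12,75],"turn":-4.4},{"delta_pos":[-122,12,75],"turn":-4.4},{"delta_pos":[-122,12,75],"turn":-4.4},{"delta_pos":[-122,12,75],"turn":-4.4}]' 0.6 30
python3 - <<'E'
from h import *
s=ctrl.state(); c=cam("wrist",s); im=ctrl.read_camera("wrist");np.savez("w14.npz",im=im,p=s["position"],R=s["ee_rot"]); cv2.imwrite("pics/w14.png",cv2.resize(im[:,:,::-1],None,fx=1.5,fy=1.5,interpolation=2)); print(s["position"])
for a,ce,bb in blobs(mask(im,(105,120,40),(125,255,255)),60): print(a,ce,bb,ray(c,*ce,.05).round(4))
s=ctrl.state(); print(s["position"],go(s,(.546,.298,.015),90))
E
```

```text
clock: 17.9
position: [0.5461, 0.2985, 0.1023]
ee_rot: [[-0.999, 0.001, 0.035], [0.0, 1.0, -0.014], [-0.035, -0.014, -0.999]]
contact_force: [0.1, -0.4, 0.2]
width: 0.0508
[0.54614723 0.29854485 0.10227624]
797 [253.5, 218.8] [238, 204, 32, 31] [0.5461 0.2989 0.05  ]
[0.54600038 0.29842569 0.10180783] (array([ 3. ,  0.8, 86.8]), np.float64(-0.046498122873074976))
```

View pics/w14.png

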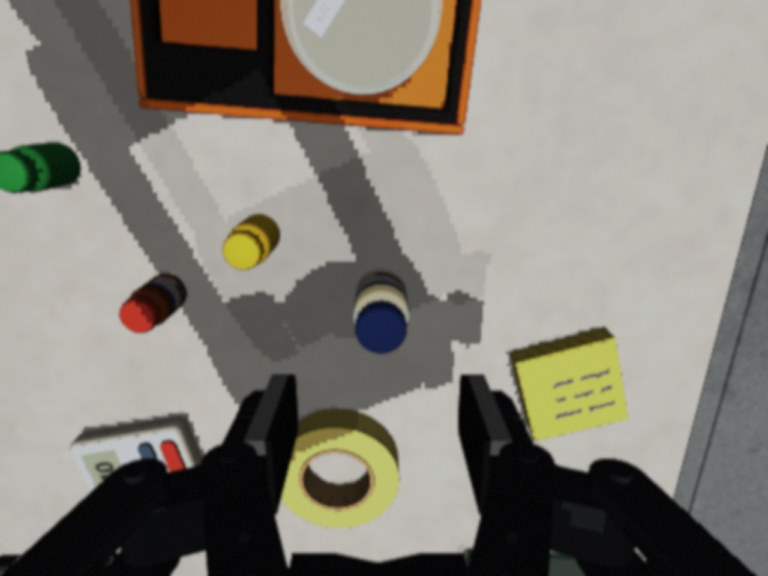

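```bash
python3 -m handwheel '[{"delta_pos":[1,0.5,25],"turn":0},{"delta_pos":[2,0.7,50],"turn":0},{"delta_pos":[3,0.8,70],"turn":0},{"delta_pos":[3,0.8,80],"turn":0},{"delta_pos":[3,0.8,86],"turn":0},{"delta_pos":[3,0.8,86],"turn":0},{"delta_pos":[3,0.8,86],"turn":0},{"delta_pos":[3,0.8,86],"turn":0},{"delta_pos":[3,0.8,86],"turn":0},{"delta_pos":[3,0.8,86],"turn":0}]' 0.6 30
python3 -m handwheel '[{"delta_pos":[0,0,0],"turn":0},{"delta_pos":[0,0,0],"turn":0},{"delta_pos":[0,0,0],"turn":0},{"delta_pos":[0,0,0],"turn":0},{"delta_pos":[0,0,0],"turn":0},{"delta_pos":[0,0,0],"turn":0},{"delta_pos":[0,0,0],"turn":0},{"delta_pos":[0,0,0],"turn":0},{"delta_pos":[0,0,0],"turn":0},{"delta_pos":[0,0,0],"turn":0}]' 0 30
python3 - <<'E'
from h import *
s=ctrl.state(); im=ctrl.read_camera("wrist");cv2.imwrite("pics/w15.png",cv2.resize(im[:,:,::-1],None,fx=1.5,fy=1.5,interpolation=2)); print(s["position"])
E
```

```text
clock: 18.95
position: [0.5464, 0.2982, 0.0165]
ee_rot: [[-0.999, 0.001, 0.036], [0.0, 1.0, -0.013], [-0.036, -0.013, -0.999]]
contact_force: [-0.4, -0.3, -0.0]
width: 0.0513
clock: 19.95
position: [0.5467, 0.2984, 0.0169]
ee_rot: [[-0.999, 0.001, 0.036], [0.0, 1.0, -0.013], [-0.036, -0.013, -0.999]]
contact_force: [-0.3, 0.0, 4.9]
width: 0.0244
[0.54666633 0.29838335 0.01691845]
```

View pics/w15.png

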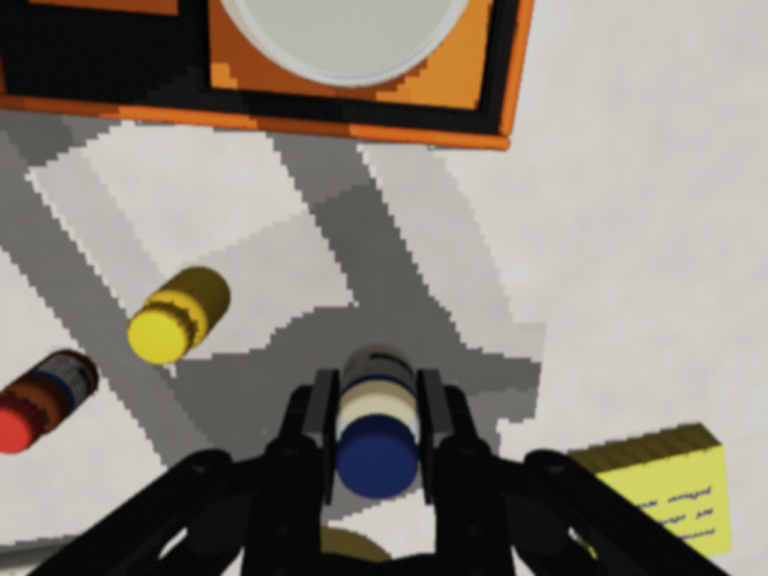

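```bash
python3 - <<'E'
from h import *
s=ctrl.state(); print(go(s,(.547,.298,.15),80.6),go(s,(.434,-.107,.13),80.6))
E
python3 -m handwheel '[{"delta_pos":[0,0,-40],"turn":0},{"delta_pos":[0,0,-85],"turn":0},{"delta_pos":[3,-25,-115],"turn":0},{"delta_pos":[13,-65,-120],"turn":0},{"delta_pos":[24,-110,-120],"turn":3},{"delta_pos":[36,-155,-120],"turn":6},{"delta_pos":[48,-200,-120],"turn":9},{"delta_pos":[60,-245,-120],"turn":9},{"delta_pos":[72,-290,-120],"turn":9},{"delta_pos":[80,-320,-120],"turn":9}]' 0 30
python3 - <<'E'
from h import *
s=ctrl.state(); print(s["position"],s["width"],go(s,(.434,-.107,.13),80.6),go(s,(.434,-.107,.06),80.6))
E
```

```text
(array([  -5.2,   -2.1, -133. ]), np.float64(9.353963674818246)) (array([ 108.3, -406.9, -111.8]), np.float64(9.353963674818246))
clock: 21.0
position: [0.4601, -0.0223, 0.1368]
ee_rot: [[-0.987, 0.159, 0.034], [0.158, 0.987, -0.013], [-0.035, -0.008, -0.999]]
contact_force: [0.8, 0.5, -0.4]
width: 0.0246
[ 0.46012087 -0.02230845  0.1368343 ] 0.024614561004846623 (array([ 12.6, -87.7,   7.1]), np.float64(0.26157715483617494)) (array([ 15.1, -87.2,  77. ]), np.float64(0.26157715483617494))
```

```bash
python3 -m handwheel '[{"delta_pos":[6,-40,5],"turn":0},{"delta_pos":[12,-80,10],"turn":0},{"delta_pos":[14,-87,30],"turn":0},{"delta_pos":[15,-87,55],"turn":0},{"delta_pos":[15,-87,75],"turn":0},{"delta_pos":[15,-87,75],"turn":0},{"delta_pos":[15,-87,75],"turn":0},{"delta_pos":[15,-87,75],"turn":0},{"delta_pos":[15,-87,75],"turn":0},{"delta_pos":[15,-87,75],"turn":0}]' 0 30
python3 - <<'E'
from h import *
s=ctrl.state(); im=ctrl.read_camera("wrist");cv2.imwrite("pics/w16.png",cv2.resize(im[:,:,::-1],None,fx=1.5,fy=1.5,interpolation=2)); c=cam("wrist",s)
for a,ce,bb in blobs(mask(im,(105,120,40),(125,255,255)),100): print(a,ce,bb,ray(c,*ce,.005).round(4))
print(s["position"],s["width"],go(s,(.434,-.107,.022),80.6))
E
```

```text
clock: 22.0
position: [0.4347, -0.107, 0.0631]
ee_rot: [[-0.987, 0.159, 0.036], [0.158, 0.987, -0.014], [-0.037, -0.008, -0.999]]
contact_force: [0.5, 0.2, -0.0]
width: 0.0243
3597 [177.5, 153.7] [0, 138, 304, 119] [ 0.3875 -0.1456  0.005 ]
4663 [81.3, 188.8] [0, 154, 136, 109] [ 0.4    -0.2113  0.005 ]
3750 [171.7, 211.1] [136, 183, 70, 58] [ 0.4239 -0.1584  0.005 ]
3385 [252.4, 208.7] [219, 183, 68, 59] [ 0.4304 -0.1065  0.005 ]
194 [20.6, 272.8] [7, 258, 36, 23] [ 0.4534 -0.2749  0.005 ]
533 [134.5, 276.5] [76, 274, 114, 6] [ 0.4687 -0.1965  0.005 ]
2329 [250.9, 304.4] [224, 278, 55, 53] [ 0.5048 -0.1195  0.005 ]
[ 0.4347438  -0.10695298  0.0631327 ] 0.02431545714459785 (array([ 2.3,  0.2, 41.1]), np.float64(0.2789166971684267))
```

View pics/w16.png

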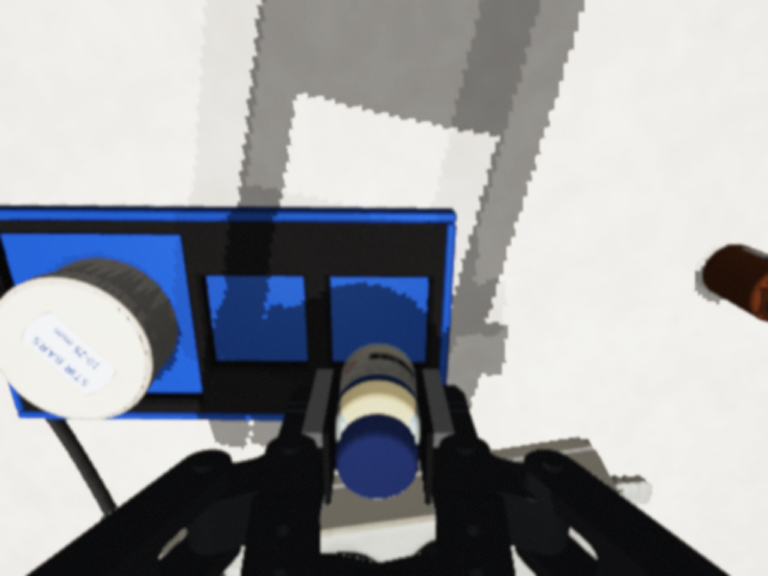

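```bash
python3 -m handwheel '[{"delta_pos":[2.5,0.2,15],"turn":0},{"delta_pos":[2.5,0.2,28],"turn":0},{"delta_pos":[2.5,0.2,34],"turn":0},{"delta_pos":[2.5,0.2,38],"turn":0},{"delta_pos":[2.5,0.2,40],"turn":0},{"delta_pos":[2.5,0.2,41],"turn":0},{"delta_pos":[2.5,0.2,42],"turn":0},{"delta_pos":[2.5,0.2,42],"turn":0},{"delta_pos":[2.5,0.2,42],"turn":0},{"delta_pos":[2.5,0.2,42],"turn":0}]' 0 30
python3 - <<'E'
from h import *
s=ctrl.state(); im=ctrl.read_camera("wrist");cv2.imwrite("pics/w17.png",cv2.resize(im[:,:,::-1],None,fx=1.5,fy=1.5,interpolation=2)); print(s["position"],s["contact_force"])
E
```

```text
clock: 23.05
position: [0.4339, -0.107, 0.0219]
ee_rot: [[-0.987, 0.159, 0.036], [0.158, 0.987, -0.014], [-0.038, -0.008, -0.999]]
contact_force: [-2.7, 0.9, 5.1]
width: 0.0243
[ 0.43391937 -0.10696684  0.02187417] [-2.68881751  0.92319856  5.07790391]
```

View pics/w17.png

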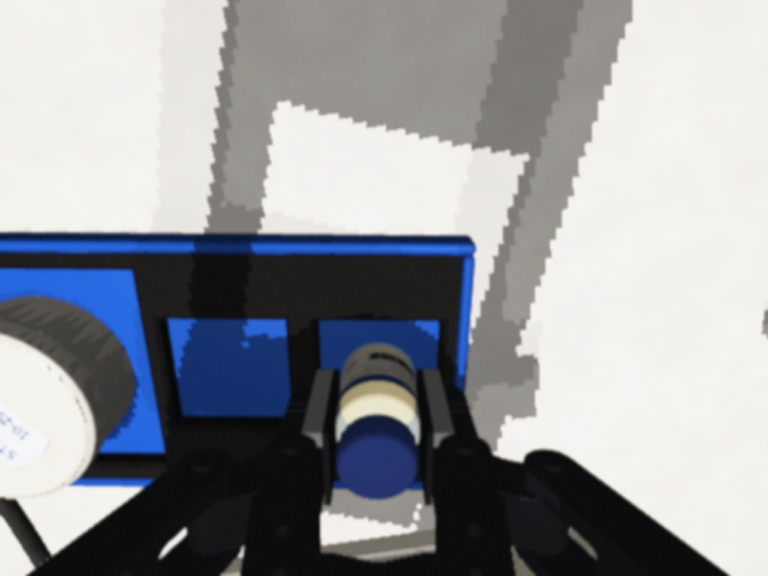

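Seated in the far pocket with contact. Release and lift.

```bash
python3 -m handwheel '[{"delta_pos":[0,0,0],"turn":0},{"delta_pos":[0,0,0],"turn":0},{"delta_pos":[0,0,0],"turn":0},{"delta_pos":[0,0,0],"turn":0},{"delta_pos":[0,0,-10],"turn":0},{"delta_pos":[0,0,-30],"turn":0},{"delta_pos":[0,0,-70],"turn":0},{"delta_pos":[0,0,-110],"turn":0},{"delta_pos":[0,0,-120],"turn":0},{"delta_pos":[0,0,-120],"turn":0}]' 0.6 30
python3 - <<'E'
from h import *
s=ctrl.state(); c=cam("wrist",s); im=ctrl.read_camera("wrist");np.savez("w18.npz",im=im,p=s["position"],R=s["ee_rot"]); cv2.imwrite("pics/w18.png",cv2.resize(im[:,:,::-1],None,fx=1.5,fy=1.5,interpolation=2)); print(s["position"],go(s,(.436,.0435,.14),80.6))
E
```

```text
clock: 24.1
position: [0.4311, -0.1058, 0.1448]
ee_rot: [[-0.986, 0.159, 0.042], [0.158, 0.987, -0.017], [-0.044, -0.01, -0.999]]
contact_force: [-0.4, 0.8, -0.3]
width: 0.0513
[ 0.43114856 -0.10583546  0.14484247] (array([ 19. , 148.3,   2.6]), np.float64(0.27860159848300725))
```

View pics/w18.png

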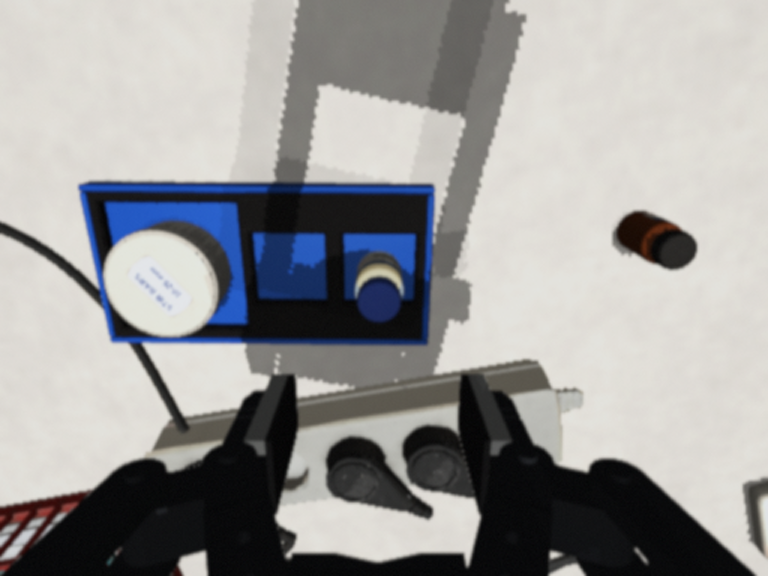

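```bash
python3 - <<'E'
from h import *
d=np.load("w18.npz"); c=cam("wrist",dict(position=d["p"],ee_rot=d["R"]))
print("blk",ray(c,676/1.5,250/1.5,.045).round(4),"clear",ray(c,379/1.5,300/1.5,.055).round(4),"tin",ray(c,161/1.5,282/1.5,.037).round(4))
s=ctrl.state(); print(s["position"],go(s,(.436,.0435,.10),-4.6))
E
```

```text
blk [0.4344 0.0415 0.045 ] clear [ 0.4339 -0.1066  0.055 ] tin [ 0.4132 -0.2199  0.037 ]
[ 0.42990966 -0.10538546  0.14251478] (array([ 19.2, 148.3,  40.5]), np.float64(85.47694661680048))
```

```bash
python3 -m handwheel '[{"delta_pos":[5,30,0],"turn":8.5},{"delta_pos":[10,70,0],"turn":17},{"delta_pos":[15,110,10],"turn":25.5},{"delta_pos":[19,148,25],"turn":34},{"delta_pos":[19,148,40],"turn":42.5},{"delta_pos":[19,148,40],"turn":51},{"delta_pos":[19,148,40],"turn":59.5},{"delta_pos":[19,148,40],"turn":68},{"delta_pos":[19,148,40],"turn":76.5},{"delta_pos":[19,148,40],"turn":85}]' 0.6 30
python3 - <<'E'
from h import *
s=ctrl.state(); c=cam("wrist",s); im=ctrl.read_camera("wrist");np.savez("w19.npz",im=im,p=s["position"],R=s["ee_rot"]); cv2.imwrite("pics/w19.png",cv2.resize(im[:,:,::-1],None,fx=1.5,fy=1.5,interpolation=2)); print(s["position"],go(s,(.436,.043,.015),-4.6))
E
```

```text
clock: 25.15
position: [0.4343, 0.0432, 0.0977]
ee_rot: [[0.035, 0.999, 0.032], [0.999, -0.035, -0.015], [-0.014, 0.033, -0.999]]
contact_force: [-0.4, -0.5, -0.6]
width: 0.0513
[0.43431448 0.04323602 0.09774994] (array([ 1. , -1. , 82.8]), np.float64(2.6056522900566677))
```

View pics/w19.png

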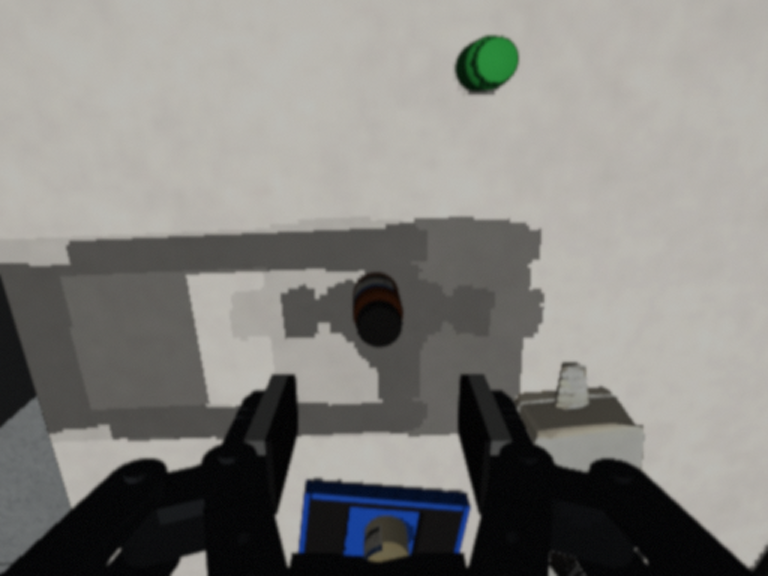

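```bash
python3 - <<'E'
from h import *
d=np.load("w19.npz"); c=cam("wrist",dict(position=d["p"],ee_rot=d["R"])); p=ray(c,380/1.5,325/1.5,.045); print("blk",p.round(4))
s=ctrl.state(); print(s["position"],go(s,(p[0],p[1],.0155),-4.6))
E
```

```text
blk [0.4361 0.0444 0.045 ]
[0.43433566 0.04319379 0.09781845] (array([ 2.4, -1. , 82.3]), np.float64(2.3860769114985345))
```

```bash
python3 -m handwheel '[{"delta_pos":[1,-0.3,20],"turn":2.4},{"delta_pos":[1,-0.5,45],"turn":2.4},{"delta_pos":[2,-1,65],"turn":2.4},{"delta_pos":[2,-1,76],"turn":2.4},{"delta_pos":[2,-1,82],"turn":2.4},{"delta_pos":[2,-1,82],"turn":2.4},{"delta_pos":[2,-1,82],"turn":2.4},{"delta_pos":[2,-1,82],"turn":2.4},{"delta_pos":[2,-1,82],"turn":2.4},{"delta_pos":[2,-1,82],"turn":2.4}]' 0.6 30
python3 -m handwheel '[{"delta_pos":[0,0,0],"turn":0},{"delta_pos":[0,0,0],"turn":0},{"delta_pos":[0,0,0],"turn":0},{"delta_pos":[0,0,0],"turn":0},{"delta_pos":[0,0,0],"turn":0},{"delta_pos":[0,0,0],"turn":0},{"delta_pos":[0,0,0],"turn":0},{"delta_pos":[0,0,0],"turn":0},{"delta_pos":[0,0,0],"turn":0},{"delta_pos":[0,0,0],"turn":0}]' 0 30
python3 - <<'E'
from h import *
s=ctrl.state(); im=ctrl.read_camera("wrist");cv2.imwrite("pics/w20.png",cv2.resize(im[:,:,::-1],None,fx=1.5,fy=1.5,interpolation=2)); print(s["position"],s["width"],go(s,(.437,.0444,.14),-4.6),go(s,(.4145,.2265,.1),-4.6))
E
```

```text
clock: 26.2
position: [0.4365, 0.044, 0.0164]
ee_rot: [[0.081, 0.996, 0.034], [0.997, -0.08, -0.015], [-0.012, 0.035, -0.999]]
contact_force: [-0.3, 0.4, 0.0]
width: 0.0513
clock: 27.2
position: [0.4368, 0.0441, 0.0168]
ee_rot: [[0.081, 0.996, 0.034], [0.997, -0.08, -0.015], [-0.012, 0.035, -0.999]]
contact_force: [-1.2, -0.0, 5.1]
width: 0.0213
[0.43676602 0.04405116 0.01683024] 0.021253242838519714 (array([  -1.1,    4.5, -123.1]), np.float64(-0.003950943045879285)) (array([179. , -33.9, -86.6]), np.float64(-0.003950943045879285))
```

View pics/w20.png

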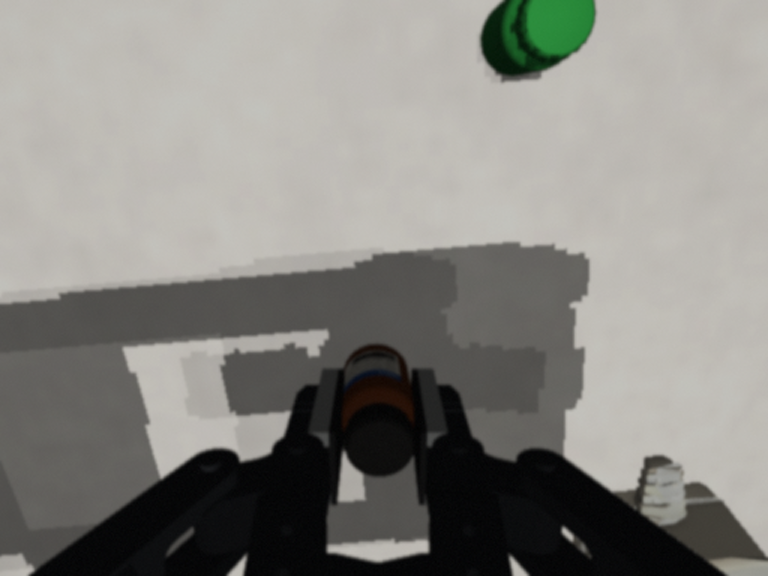

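```bash
python3 -m handwheel '[{"delta_pos":[0,0,-40],"turn":0},{"delta_pos":[10,-2,-80],"turn":0},{"delta_pos":[50,-10,-100],"turn":0},{"delta_pos":[95,-18,-100],"turn":0},{"delta_pos":[140,-26,-100],"turn":0},{"delta_pos":[179,-34,-85],"turn":0},{"delta_pos":[179,-34,-60],"turn":0},{"delta_pos":[179,-34,-60],"turn":0},{"delta_pos":[179,-34,-60],"turn":0},{"delta_pos":[179,-34,-60],"turn":0}]' 0 30
python3 - <<'E'
from h import *
s=ctrl.state(); im=ctrl.read_camera("wrist");cv2.imwrite("pics/w21.png",cv2.resize(im[:,:,::-1],None,fx=1.5,fy=1.5,interpolation=2)); c=cam("wrist",s)
for a,ce,bb in blobs(mask(im,(5,130,60),(20,255,255)),300): print("or",a,ce,bb,ray(c,*ce,.005).round(4))
print(s["position"],s["width"],go(s,(.4145,.2265,.0218),-4.6))
E
```

```text
clock: 28.25
position: [0.4161, 0.2256, 0.0744]
ee_rot: [[0.082, 0.996, 0.036], [0.997, -0.082, -0.014], [-0.011, 0.037, -0.999]]
contact_force: [0.1, 0.8, -0.3]
width: 0.0215
or 4454 [242.3, 109.0] [157, 23, 173, 229] [0.4173 0.2918 0.005 ]
or 5652 [221.6, 87.0] [178, 41, 132, 129] [0.4061 0.3057 0.005 ]
or 420 [291.7, 160.1] [264, 140, 41, 29] [0.4464 0.2569 0.005 ]
or 3339 [245.0, 205.7] [213, 179, 64, 57] [0.4133 0.2281 0.005 ]
[0.41609795 0.22559785 0.07435264] 0.0215370397151519 (array([ 1.4, -3.6, 52.4]), np.float64(-0.08016552049292613))
```

View pics/w21.png

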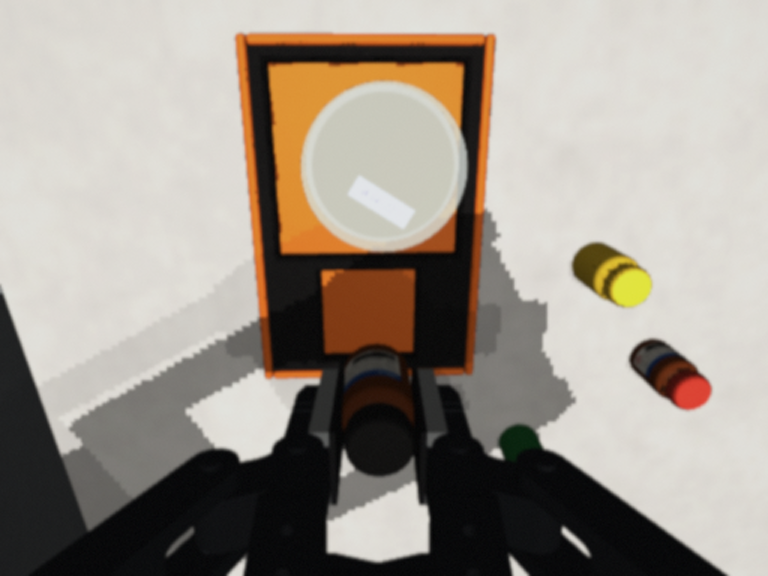

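```bash
python3 - <<'E'
from h import *
s=ctrl.state(); c=cam("wrist",s)
print("petri",ray(c,385/1.5,166/1.5,.036).round(4))
L=[(269,63),(465,63),(456,254),(280,254)]
q=[ray(c,u/1.5,v/1.5,z)[:2] for (u,v),z in zip(L,(.012,.012,.005,.005))]
for x in q: print(x.round(4))
for z,r in((.013,[(240,36),(495,36),(471,373),(267,376)]),):
    R=np.array([ray(c,u/1.5,v/1.5,z)[:2] for u,v in r]); print(R.round(4),R.mean(0).round(4))
E
```

```text
petri [0.425  0.2931 0.036 ]
[0.3861 0.3315]
[0.4589 0.3257]
[0.4546 0.2499]
[0.3781 0.257 ]
[[0.3772 0.3411]
 [0.47   0.3338]
 [0.4584 0.1948]
 [0.3653 0.2028]] [0.4177 0.2681]
```

```bash
python3 -m handwheel '[{"delta_pos":[1,-2,15],"turn":0},{"delta_pos":[2,-3.6,28],"turn":0},{"delta_pos":[2,-3.6,38],"turn":0},{"delta_pos":[2,-3.6,45],"turn":0},{"delta_pos":[2,-3.6,49],"turn":0},{"delta_pos":[2,-3.6,51],"turn":0},{"delta_pos":[2,-3.6,53],"turn":0},{"delta_pos":[2,-3.6,53],"turn":0},{"delta_pos":[2,-3.6,53],"turn":0},{"delta_pos":[2,-3.6,53],"turn":0}]' 0 30
python3 - <<'E'
from h import *
s=ctrl.state(); im=ctrl.read_camera("wrist");cv2.imwrite("pics/w22.png",cv2.resize(im[:,:,::-1],None,fx=1.5,fy=1.5,interpolation=2)); print(s["position"],s["contact_force"])
E
```

```text
clock: 29.3
position: [0.4152, 0.2274, 0.0219]
ee_rot: [[0.082, 0.996, 0.037], [0.997, -0.082, -0.014], [-0.011, 0.038, -0.999]]
contact_force: [-0.2, -0.8, 0.5]
width: 0.0212
[0.41524938 0.22736422 0.02194867] [-0.16467837 -0.81768655  0.50715539]
```

View pics/w22.png

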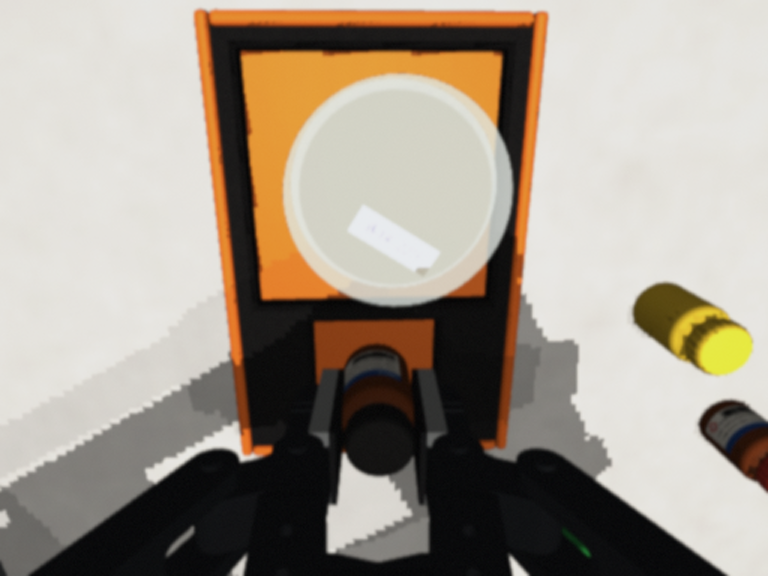

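```bash
python3 -m handwheel '[{"delta_pos":[0,0,0],"turn":0},{"delta_pos":[0,0,0],"turn":0},{"delta_pos":[0,0,0],"turn":0},{"delta_pos":[0,0,0],"turn":0},{"delta_pos":[0,0,-10],"turn":0},{"delta_pos":[0,0,-30],"turn":0},{"delta_pos":[0,0,-70],"turn":0},{"delta_pos":[0,0,-110],"turn":0},{"delta_pos":[0,0,-120],"turn":0},{"delta_pos":[0,0,-120],"turn":0}]' 0.6 30
python3 - <<'E'
from h import *
s=ctrl.state(); c=cam("wrist",s); im=ctrl.read_camera("wrist");np.savez("w23.npz",im=im,p=s["position"],R=s["ee_rot"]); cv2.imwrite("pics/w23.png",cv2.resize(im[:,:,::-1],None,fx=1.5,fy=1.5,interpolation=2)); print(s["position"],s["ee_rot"][:,2])
E
```

```text
clock: 30.35
position: [0.4123, 0.2297, 0.1451]
ee_rot: [[0.082, 0.996, 0.043], [0.997, -0.082, -0.011], [-0.008, 0.044, -0.999]]
contact_force: [0.2, 0.4, -0.8]
width: 0.051
[0.41225549 0.22972405 0.14507789] [ 0.04318028 -0.0111577  -0.99900499]
```

View pics/w23.png

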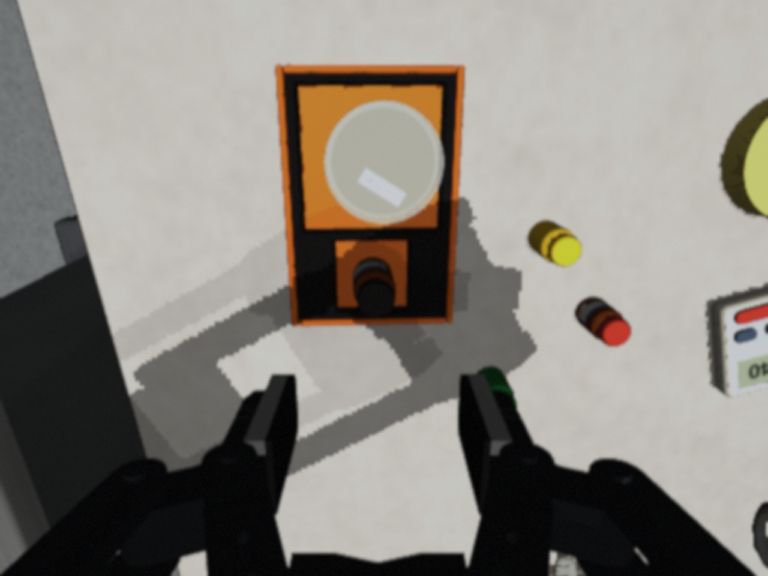

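```bash
python3 - <<'E'
from h import *
d=np.load("w23.npz"); c=cam("wrist",dict(position=d["p"],ee_rot=d["R"])); p=ray(c,616/1.5,332/1.5,.036); print("red",p.round(4),"blk",ray(c,376/1.5,293/1.5,.05).round(4),"petri",ray(c,385/1.5,162/1.5,.036).round(4))
s=ctrl.state(); print(s["position"],go(s,(.546,.1875,.10),-9.4))
E
```

```text
red [0.5468 0.1893 0.036 ] blk [0.4147 0.2304 0.05  ] petri [0.4249 0.2926 0.036 ]
[0.41101672 0.22912402 0.14263257] (array([-30. , 136.1,  48.4]), np.float64(4.704756642621987))
```

```bash
python3 -m handwheel '[{"delta_pos":[-10,40,0],"turn":4.7},{"delta_pos":[-20,85,10],"turn":4.7},{"delta_pos":[-30,125,30],"turn":4.7},{"delta_pos":[-30,136,50],"turn":4.7},{"delta_pos":[-30,136,58],"turn":4.7},{"delta_pos":[-30,136,58],"turn":4.7},{"delta_pos":[-30,136,58],"turn":4.7},{"delta_pos":[-30,136,58],"turn":4.7},{"delta_pos":[-30,136,58],"turn":4.7},{"delta_pos":[-30,136,58],"turn":4.7}]' 0.6 30
python3 - <<'E'
from h import *
s=ctrl.state(); c=cam("wrist",s); im=ctrl.read_camera("wrist");np.savez("w24.npz",im=im,p=s["position"],R=s["ee_rot"]); cv2.imwrite("pics/w24.png",cv2.resize(im[:,:,::-1],None,fx=1.5,fy=1.5,interpolation=2)); print(s["position"])
for a,ce,bb in blobs(mask(im,(0,150,60),(6,255,255)),100): print("red",a,ce,bb,ray(c,*ce,.036).round(4))
print(go(ctrl.state(),(.547,.188,.0125),-9.4))
E
```

```text
clock: 31.4
position: [0.5463, 0.1878, 0.0916]
ee_rot: [[0.163, 0.986, 0.041], [0.987, -0.162, -0.012], [-0.006, 0.042, -0.999]]
contact_force: [-0.1, -0.3, 0.4]
width: 0.0512
[0.54631937 0.18781597 0.09162849]
red 719 [402.0, 182.5] [368, 168, 69, 31] [0.6452 0.1938 0.036 ]
red 425 [251.7, 214.9] [240, 204, 24, 23] [0.5479 0.1891 0.036 ]
(array([ 0.8, -2.7, 78.9]), np.float64(0.032175258628655))
```

View pics/w24.png

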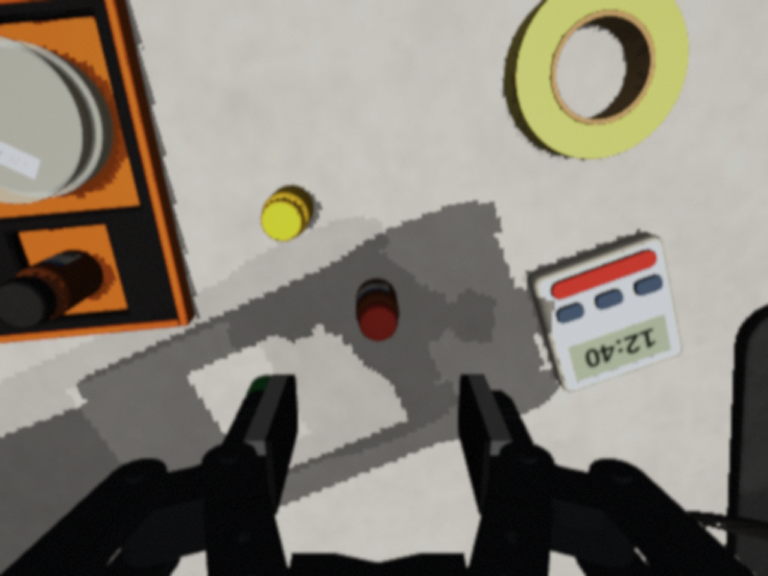

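```bash
python3 -m handwheel '[{"delta_pos":[1,-1,20],"turn":0},{"delta_pos":[1,-2,40],"turn":0},{"delta_pos":[1,-2.5,60],"turn":0},{"delta_pos":[1,-2.5,72],"turn":0},{"delta_pos":[1,-2.5,79],"turn":0},{"delta_pos":[1,-2.5,79],"turn":0},{"delta_pos":[1,-2.5,79],"turn":0},{"delta_pos":[1,-2.5,79],"turn":0},{"delta_pos":[1,-2.5,79],"turn":0},{"delta_pos":[1,-2.5,79],"turn":0}]' 0.45 30
python3 -m handwheel '[{"delta_pos":[0,0,0],"turn":0},{"delta_pos":[0,0,0],"turn":0},{"delta_pos":[0,0,0],"turn":0},{"delta_pos":[0,0,0],"turn":0},{"delta_pos":[0,0,0],"turn":0},{"delta_pos":[0,0,0],"turn":0},{"delta_pos":[0,0,0],"turn":0},{"delta_pos":[0,0,0],"turn":0},{"delta_pos":[0,0,0],"turn":0},{"delta_pos":[0,0,0],"turn":0}]' 0 30
python3 - <<'E'
from h import *
s=ctrl.state(); im=ctrl.read_camera("wrist");cv2.imwrite("pics/w25.png",cv2.resize(im[:,:,::-1],None,fx=1.5,fy=1.5,interpolation=2)); print(s["position"],s["width"],go(s,(.547,.188,.15),-9.4),go(s,(.4255,-.1585,.12),-9.4))
E
```

```text
clock: 32.45
position: [0.5477, 0.1882, 0.0131]
ee_rot: [[0.163, 0.986, 0.042], [0.987, -0.163, -0.012], [-0.005, 0.043, -0.999]]
contact_force: [-0.4, -0.4, 0.0]
width: 0.0385
clock: 33.45
position: [0.5479, 0.1883, 0.0134]
ee_rot: [[0.163, 0.986, 0.042], [0.987, -0.163, -0.012], [-0.005, 0.044, -0.999]]
contact_force: [-0.4, 0.9, 5.0]
width: 0.018
[0.54789473 0.18833991 0.01342239] 0.017985844435105574 (array([  -1.2,    5.2, -136.5]), np.float64(0.03407110748904074)) (array([-362.7,  -59.6, -107.5]), np.float64(0.03407110748904074))
```

View pics/w25.png

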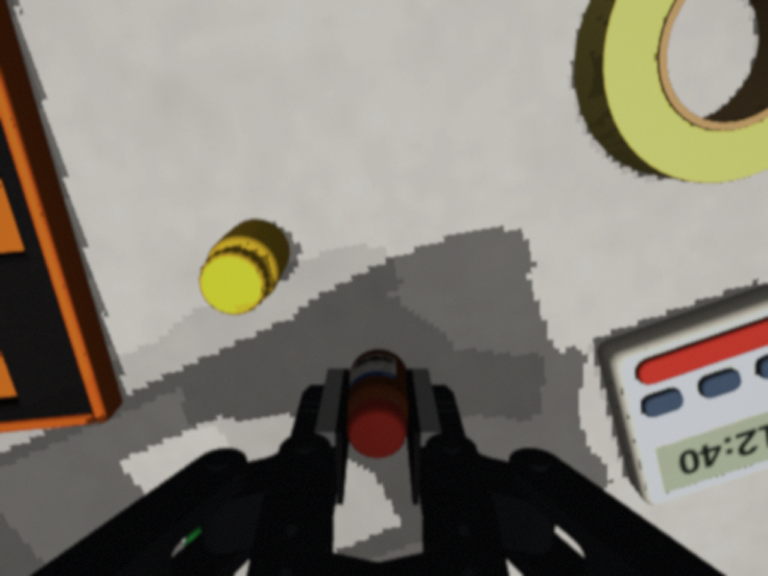

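```bash
python3 -m handwheel '[{"delta_pos":[0,0,-40],"turn":0},{"delta_pos":[0,0,-85],"turn":0},{"delta_pos":[-25,-4,-120],"turn":0},{"delta_pos":[-65,-10,-132],"turn":0},{"delta_pos":[-110,-18,-132],"turn":0},{"delta_pos":[-155,-25,-132],"turn":0},{"delta_pos":[-200,-33,-132],"turn":0},{"delta_pos":[-245,-40,-132],"turn":0},{"delta_pos":[-290,-47,-132],"turn":0},{"delta_pos":[-325,-53,-132],"turn":0}]' 0 30
python3 - <<'E'
from h import *
s=ctrl.state(); print(s["position"],s["width"],go(s,(.4255,-.1585,.13),-9.4),go(s,(.4255,-.1585,.07),-9.4))
E
```

```text
clock: 34.5
position: [0.4355, -0.1241, 0.1435]
ee_rot: [[0.164, 0.986, 0.041], [0.986, -0.164, -0.012], [-0.005, 0.042, -0.999]]
contact_force: [-0.3, 0.7, 0.2]
width: 0.018
[ 0.43553097 -0.12413138  0.14351561] 0.018010535940044356 (array([-35.5,  -4.8,  13.5]), np.float64(-0.04019362449781738)) (array([-35.2,  -7.4,  73.5]), np.float64(-0.04019362449781738))
```

```bash
python3 -m handwheel '[{"delta_pos":[-20,-3,0],"turn":0},{"delta_pos":[-35,-5,5],"turn":0},{"delta_pos":[-35,-6,30],"turn":0},{"delta_pos":[-35,-7,55],"turn":0},{"delta_pos":[-35,-7,70],"turn":0},{"delta_pos":[-35,-7,70],"turn":0},{"delta_pos":[-35,-7,70],"turn":0},{"delta_pos":[-35,-7,70],"turn":0},{"delta_pos":[-35,-7,70],"turn":0},{"delta_pos":[-35,-7,70],"turn":0}]' 0 30
python3 - <<'E'
from h import *
s=ctrl.state(); im=ctrl.read_camera("wrist");cv2.imwrite("pics/w26.png",cv2.resize(im[:,:,::-1],None,fx=1.5,fy=1.5,interpolation=2)); c=cam("wrist",s)
for a,ce,bb in blobs(mask(im,(105,120,40),(125,255,255)),300): print("bl",a,ce,bb,ray(c,*ce,.005).round(4))
print(s["position"],s["width"],go(s,(.425,-.1585,.0187),-9.4))
E
```

```text
clock: 35.5
position: [0.4263, -0.1586, 0.0744]
ee_rot: [[0.164, 0.986, 0.043], [0.986, -0.164, -0.013], [-0.006, 0.044, -0.999]]
contact_force: [0.5, -0.7, -0.5]
width: 0.0178
bl 3584 [242.4, 155.9] [164, 83, 162, 221] [ 0.4285 -0.1215  0.005 ]
bl 4091 [245.0, 132.1] [210, 97, 71, 72] [ 0.4328 -0.1067  0.005 ]
bl 3441 [245.3, 207.9] [214, 181, 64, 58] [ 0.4242 -0.1573  0.005 ]
bl 406 [201.8, 257.7] [192, 248, 26, 33] [ 0.3871 -0.1893  0.005 ]
[ 0.42632305 -0.15859041  0.07444245] 0.017820169963012153 (array([ 0.2, -3.8, 55.6]), np.float64(-0.029496128014415035))
```

View pics/w26.png

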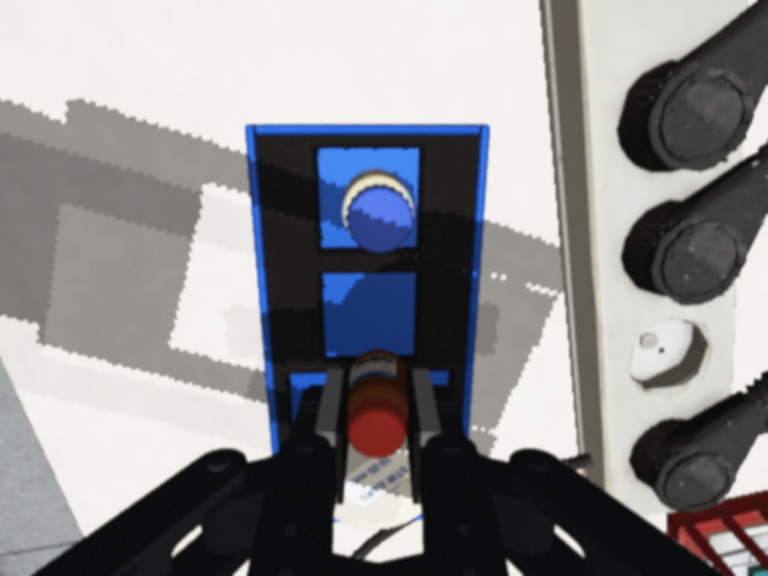

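```bash
python3 -m handwheel '[{"delta_pos":[0.5,-2,15],"turn":0},{"delta_pos":[0.5,-4,30],"turn":0},{"delta_pos":[0.5,-4,42],"turn":0},{"delta_pos":[0.5,-4,49],"turn":0},{"delta_pos":[0.5,-4,53],"turn":0},{"delta_pos":[0.5,-4,55],"turn":0},{"delta_pos":[0.5,-4,56],"turn":0},{"delta_pos":[0.5,-4,56],"turn":0},{"delta_pos":[0.5,-4,56],"turn":0},{"delta_pos":[0.5,-4,56],"turn":0}]' 0 30
python3 - <<'E'
from h import *
s=ctrl.state(); im=ctrl.read_camera("wrist");cv2.imwrite("pics/w27.png",cv2.resize(im[:,:,::-1],None,fx=1.5,fy=1.5,interpolation=2)); print(s["position"],s["contact_force"])
E
```

```text
clock: 36.55
position: [0.4251, -0.1583, 0.0186]
ee_rot: [[0.164, 0.985, 0.043], [0.986, -0.164, -0.014], [-0.006, 0.045, -0.999]]
contact_force: [-0.1, -0.2, 0.5]
width: 0.018
[ 0.42508974 -0.15832222  0.01855964] [-0.123461   -0.19079956  0.48045703]
```

View pics/w27.png

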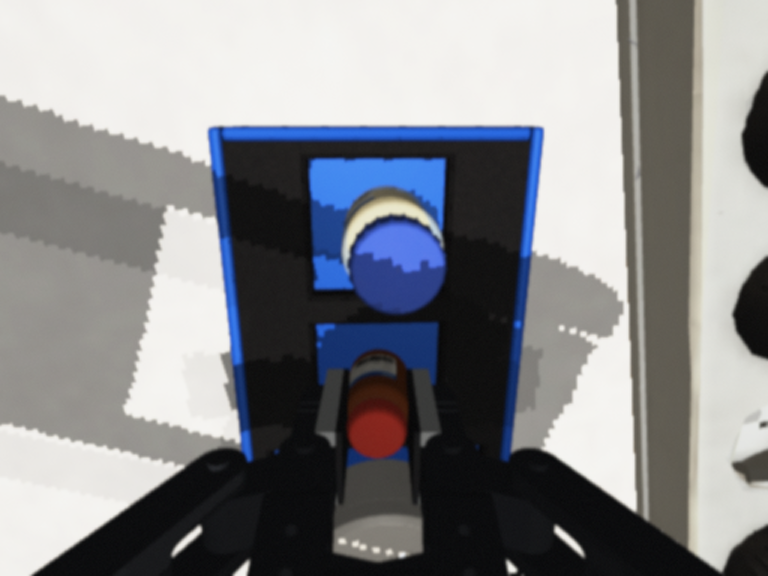

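Over the floor and centred; release and lift high.

```bash
python3 -m handwheel '[{"delta_pos":[0,0,0.5],"turn":0},{"delta_pos":[0,0,0.5],"turn":0},{"delta_pos":[0,0,0.5],"turn":0},{"delta_pos":[0,0,0.5],"turn":0},{"delta_pos":[0,0,-10],"turn":0},{"delta_pos":[0,0,-30],"turn":0},{"delta_pos":[0,0,-70],"turn":0},{"delta_pos":[0,0,-110],"turn":0},{"delta_pos":[0,0,-140],"turn":0},{"delta_pos":[0,0,-140],"turn":0}]' 0.5 30
python3 - <<'E'
from h import *
s=ctrl.state(); c=cam("wrist",s); im=ctrl.read_camera("wrist");np.savez("w28.npz",im=im,p=s["position"],R=s["ee_rot"]); cv2.imwrite("pics/w28.png",cv2.resize(im[:,:,::-1],None,fx=1.5,fy=1.5,interpolation=2)); print(s["position"],s["ee_rot"][:,2])
im=ctrl.read_camera("scene");cv2.imwrite("pics/s28.png",cv2.resize(im[100:350,180:420,::-1],None,fx=2.4,fy=2.4,interpolation=2))
E
```

```text
clock: 37.6
position: [0.4219, -0.1579, 0.1652]
ee_rot: [[0.164, 0.985, 0.054], [0.986, -0.163, -0.019], [-0.01, 0.057, -0.998]]
contact_force: [0.4, 0.1, -0.4]
width: 0.0424
[ 0.4218958  -0.15792744  0.16518337] [ 0.05428003 -0.01937221 -0.99833782]
```

View pics/w28.png

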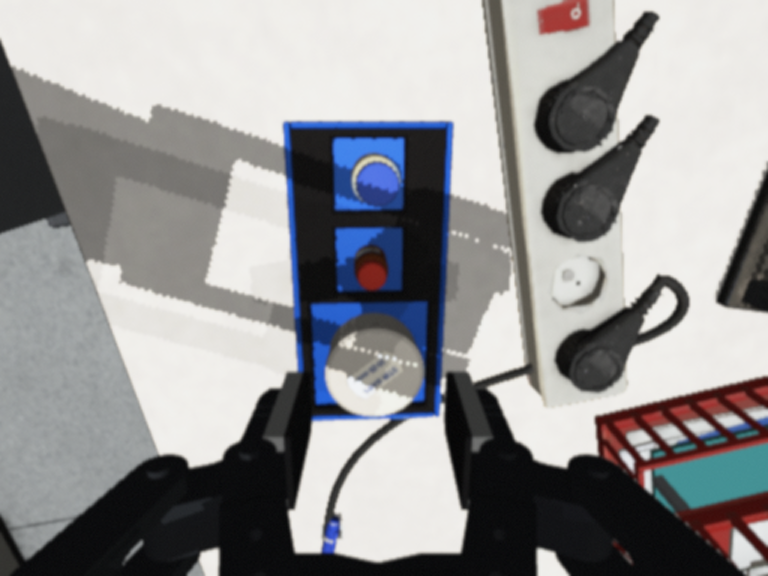

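View pics/s28.png

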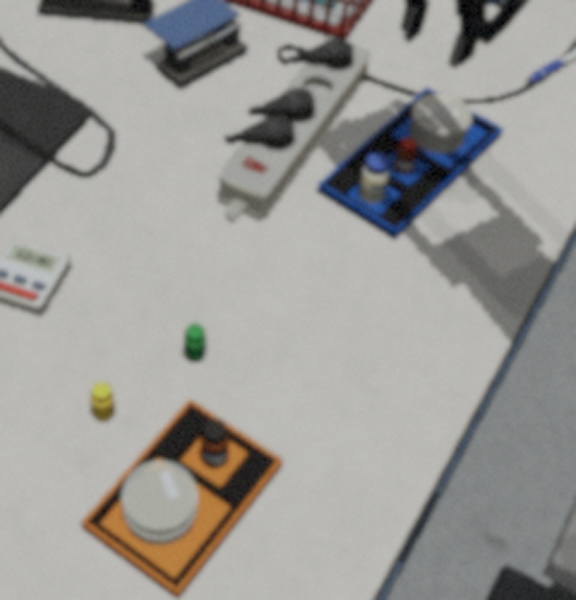

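```bash
python3 - <<'E'
from h import *
im=ctrl.read_camera("top"); 
a=cv2.resize(im[195:265,135:220,::-1],None,fx=6,fy=6,interpolation=2); cv2.imwrite("pics/t29.png",a)
b=cv2.resize(im[190:265,300:405,::-1],None,fx=6,fy=6,interpolation=2); cv2.imwrite("pics/t29b.png",b)
c=cam("scene"); print("petri scene",ray(c,246.7,308.3-1,.036).round(4), "px of pocket ctr top", proj(c,(.421,.2912,.036)))
d=np.load("w28.npz"); c=cam("wrist",dict(position=d["p"],ee_rot=d["R"]))
for n,u,v,z in(("clear",378,184,.055),("red",371,275,.041),("tin",375,371,.037)): print(n,ray(c,u/1.5,v/1.5,z).round(4))
for a_,ce,bb in blobs(mask(d["im"],(105,120,40),(125,255,255)),300): print("bl",a_,ce,bb,ray(c,*ce,.005).round(4))
R=np.array([ray(c,u/1.5,v/1.5,.013)[:2] for u,v in((286,124),(451,124),(439,413),(301,417))]);print(R.round(4),R.mean(0))
E
```

```text
petri scene [0.422  0.2958 0.036 ] px of pocket ctr top [248.51671456 305.66627697]
clear [ 0.4359 -0.1069  0.055 ]
red [ 0.4244 -0.1574  0.041 ]
tin [ 0.4164 -0.2193  0.037 ]
bl 2193 [248.3, 155.4] [189, 81, 113, 199] [ 0.4294 -0.1424  0.005 ]
bl 2171 [245.3, 115.8] [221, 91, 50, 51] [ 0.4328 -0.1067  0.005 ]
bl 1421 [244.9, 169.5] [222, 151, 47, 45] [ 0.424  -0.1551  0.005 ]
bl 1846 [238.3, 220.5] [206, 200, 80, 71] [ 0.4088 -0.2051  0.005 ]
[[ 0.3926 -0.0716]
 [ 0.4833 -0.0868]
 [ 0.4534 -0.2728]
 [ 0.3604 -0.2571]] [ 0.42242086 -0.17210264]
```

View pics/t29.png

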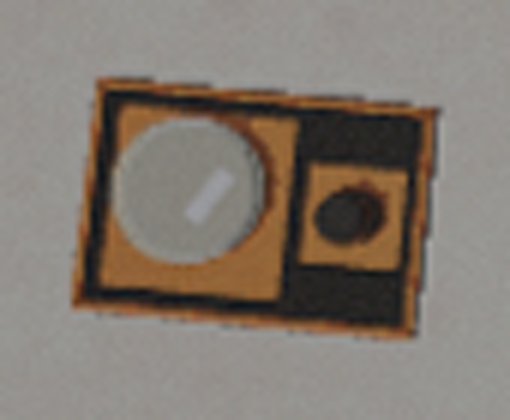

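View pics/t29b.png

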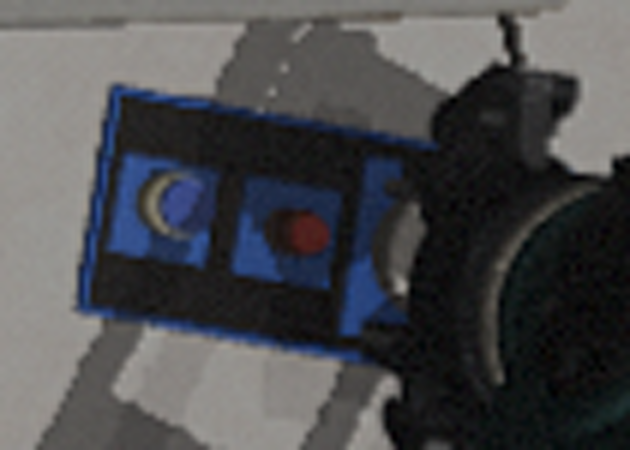

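```bash
python3 - <<'E'
from h import *
c=cam("top"); 
for n,u,v,z,o in(("petri",187,190,.034,0),("pocket",199,201,.005,0),("blk",346,217,.05,0),("clear",187,204,.055,1),("red",310,233,.041,1)):
    ou,ov=((135,195),(300,190))[o]; print(n,ray(c,(u+.5)/6+ou-.5,(v+.5)/6+ov-.5,z).round(4))
s=ctrl.state(); print(s["clock"],s["position"])
E
```

```text
petri [0.4261 0.2886 0.034 ]
pocket [0.4209 0.2906 0.005 ]
blk [0.4166 0.2214 0.05  ]
clear [ 0.4377 -0.1068  0.055 ]
red [ 0.4267 -0.1591  0.041 ]
37.75 [ 0.41870278 -0.15625362  0.158231  ]
```

```bash
python3 - <<'E'
from h import *
im=np.load("w24.npz")["im"]; a=np.clip(im[0:230,0:140]*1.4,0,255).astype(np.uint8)
b=np.load("w14.npz")["im"][0:110,80:330]; 
cv2.imwrite("pics/p1.png",cv2.resize(a[:150,:,::-1],None,fx=3.8,fy=3.8,interpolation=2)); cv2.imwrite("pics/p2.png",cv2.resize(b[:,:,::-1],None,fx=3,fy=3,interpolation=2))
E
```

```text
(no output)
```

View pics/p1.png

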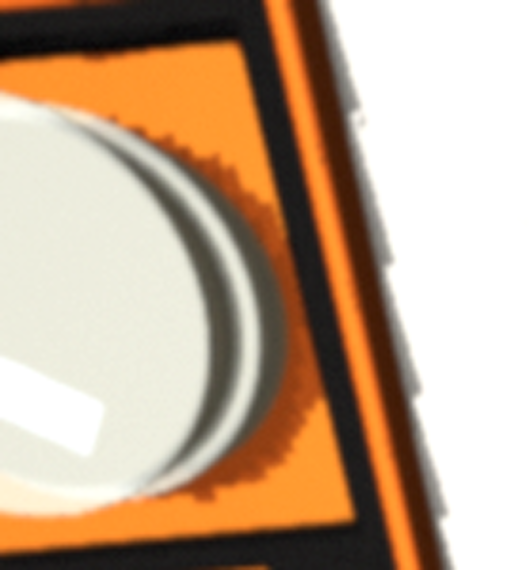

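View pics/p2.png

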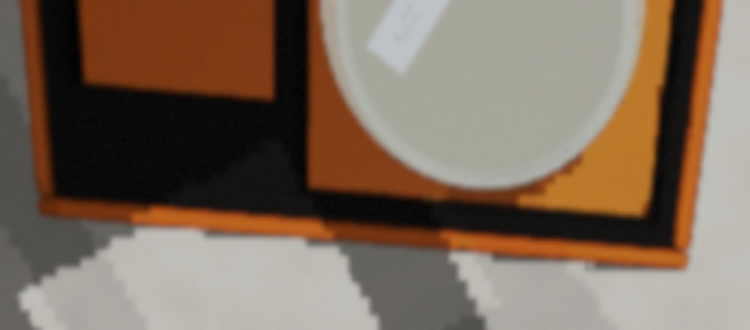

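```bash
python3 -c "
from station import ctrl
s=ctrl.state(); print(s['clock'],s['position'],s['contact_force'],s['joint_vel']); print(ctrl.sign_off())"
```

```text
37.75 [ 0.41870278 -0.15625362  0.158231  ] [-0.69063899 -0.23515538 -1.41974126] [-0.06760793  1.17045643  1.8806022   0.01654445 -0.02508685 -0.05799947]
the job is handed in; nothing more can be done
None
```

Both kits are made up and the job was handed in at about 38 s of the 115 s allowed; handing in gave no verdict.

- **Blue tray:** the tin is in the large pocket, the red-capped vial in the middle small pocket and the blue-capped vial in the end one. I told the tin from the petri dishes by its label, which reads "STIR BARS 10-25 mm".
- **Orange tray:** the petri dishes are in the large pocket and the black-capped vial in the small one.

**Last checks:**
- The wrist, scene and top pictures show all five pieces upright on their pocket floors and released, with the gripper about 0.16 m above the bench.
- By my measurements each piece is within about 6 mm of its pocket's centre, against the 12 mm allowed. The petri dishes are furthest off, about 5 mm towards the monitor, with roughly 3 mm left to the pocket wall.
- The timer and tape roll were never touched.

**Disagreements and limits:**
- The wrist, scene and top views differ by about 2 to 4 mm (up to about 9 mm for the black-capped vial's cap), so those distances are good only to a few millimetres.
- The arm hid the tin in the last top picture, so its final position comes from the wrist picture alone.
- The grip widths read about 2 to 4 mm under the stated diameters.
- The tool's tilt crept up to about 0.06 rad by the end. Nothing visible suggests the pieces lean because of it, but I did not measure their tilt.

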